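Wedge the dock's locking comb open and clip the instrument holders on the rail by length

TASK

Push the black wedge into the lane of the dock so that, let go, it keeps the sprung locking comb open by itself, then take every instrument holder out of the dock and click it fully home and centred on the clip rail, in order of length, the longest nearest the round black knob. Finally pull the wedge out so that the comb springs shut, and lay it, same way up, on the grey rubber pad; leave the bottle, beaker and objective alone.

Things in the scene. Friction and masses are not known exactly. Their poses are not given: they have to be found in the camera images.
- dock: Fixed transit dock. Cream base plate 185 x 305 x 10 mm, x -65..120, y -152..152 mm of the origin (on the bench). Four pockets side by side at x 0, y -126, -70, -14, 42 mm; a holder lies in one along the dock's x, axis 47 mm above the bench, its grip free between supports at 25 < |x| < 47 mm (49.5 mm high). Lift it straight up once the comb is open. The wedge lane is at the +y end.
- comb (a joint): Slide of the steel locking comb along the dock's +y, m. 0 = shut: a tooth 16 mm wide lies over each holder's far (+x) shank (56 to 64 mm high, x 43..114 mm), so none can be lifted. From 0.017 up they lift out. Stop at 0.034. A spring shuts it: 1.5 N shut, 4 N at 0.024. Reads about 0.024 with the wedge fully in against the wall.
- comb_lug (a point): Axis of the comb's upright round lug (16 mm diameter, from 12 mm up), 36 mm above the bench. It moves with the comb; shut, it is at x 20, y 112 mm of the dock, 10 mm clear of the lane's fixed wall. An arm 56 to 64 mm high joins it to the comb (x 12..107 mm) above the lane.
- lane (a point): Fixed point of the dock at x 22, y 111, z 10 mm: the wedge's origin when fully in against the wall, axes as the dock's (stop within 10 mm of it). The lane runs along x between the lug and a fixed wall (x 2..100 mm, 40 mm high, rounded nose) whose face looks to +y at y 94 mm. Open towards -x; its floor is the base plate.
- prop: Loose black plastic wedge 140 (x) x 34 (y) x 26 mm high, 0.16 kg; origin mid-length, mid-width, underside. -y side flat; +y side straight from x -70 to 10 mm, then tapering to a 6 mm wide tip at x 70 mm. Grip across the width near x -45 mm. It enters the lane tip first along the dock's +x, flat side to the wall, with about 10 N, and stays when its straight part is beside the lug.
- pad: Flat grey rubber pad, 80 (x) x 190 (y) mm, level with the bench (0.6 mm); origin at its centre. The wedge starts on it, lying along the pad's y, and is laid back on it, either way round.
- rail: Fixed clip rail. Cream base plate 130 (x) x 260 (y) x 10 mm, centred 12 mm to +y of the origin (on the bench); four clip places along y, 56 mm apart, each with two pairs of sprung steel jaws at x -38 and 38 mm (lips up to 76 mm high, mouth about 26 mm wide). Press a holder, held level along the rail's x by its grip, straight down with about 10 N till it clicks home.
- clip0 (a point): Clip place 0 (nearest the knob): where the centre of a seated holder lies, 47 mm above the bench, axes as the rail's.
- clip1 (a point): Clip place 1: where the centre of a seated holder lies, 47 mm above the bench, axes as the rail's.
- clip2 (a point): Clip place 2: where the centre of a seated holder lies, 47 mm above the bench, axes as the rail's.
- clip3 (a point): Clip place 3 (farthest from the knob): where the centre of a seated holder lies, 47 mm above the bench, axes as the rail's.
- holder0: Instrument holder 182 mm long, 0.13 kg, may be absent: a round steel bar 14 mm in diameter along its x with a black square grip 44 x 22 x 22 mm in the middle; origin at its very centre (11 mm up when lying on the bench). Grip it across the black middle.
- holder1: Instrument holder 160 mm long, 0.13 kg, may be absent: a round steel bar 14 mm in diameter along its x with a black square grip 44 x 22 x 22 mm in the middle; origin at its very centre (11 mm up when lying on the bench). Grip it across the black middle.
- holder2: Instrument holder 138 mm long, 0.13 kg, may be absent: a round steel bar 14 mm in diameter along its x with a black square grip 44 x 22 x 22 mm in the middle; origin at its very centre (11 mm up when lying on the bench). Grip it across the black middle.
- holder3: Instrument holder 116 mm long, 0.13 kg, may be absent: a round steel bar 14 mm in diameter along its x with a black square grip 44 x 22 x 22 mm in the middle; origin at its very centre (11 mm up when lying on the bench). Grip it across the black middle.
- knob (a point): Top of the round black knob of the rail, 44 mm above the bench; fixed.
- oil_bottle: Bystander: amber bottle, 44 mm diameter, 75 mm high, origin at its foot.
- beaker: Bystander: glass beaker, 68 mm diameter, 85 mm high, origin at its foot.
- objective: Bystander: dark metal microscope objective standing upright, 32 mm diameter, 60 mm high, origin at its foot.
There are look-alikes about, which are no part of the job. Leave any green or white look-alike of the prop alone. Leave any pink look-alike of the holder1 alone.

How it is judged:
By the outcome, as a careful person would: the job done as asked, in the order asked, and still so for the second after the job is handed in, with the robot touching nothing.
Of holder0, holder1, holder2, holder3 only 3 to 4 are there at a start; the rules pass over those that are not, and their reading is None.
At some moment in a run one of prop may be knocked a few centimetres aside while the robot is not near it.
Once in a run the grip may slacken for a moment while it holds something.
It also fails if it takes over 210 s, if anything falls off the work surface, if the arm or the gripper's body presses on something with over 40 N, if the wrist force passes 120 N, or if a joint passes its speed limit or range.

ROBOT

A 6-joint arm with a two-finger parallel gripper is mounted at the origin on the work surface. World frame = base frame: x ahead of the robot, y to its left, z up, the work surface at z = 0. Lengths are in m, angles in degrees, forces in N, time in s.
With the tool pointing down it reaches from about 0.25 to 0.775 m from the base axis. Payload 8.9 kg.
Tool frame: the origin (TCP) lies at the very end of the fingers, on their centre line; the grasp point (between the pads) lies behind it (ctrl.hold_point_z is the z of the grasp point in the tool frame, in m); z points along the fingers, y is the line along which they close (so a half turn about z gives the same grasp; the last joint's range is limited). The gripper opens to 85 mm and grips with 20 to 120 N. Pads are 22 mm wide; open, the fingers measure 114 mm over their backs; the gripper's body (76 mm by 85 mm) begins 54 mm behind the grasp point. The pads swing forward as they close: fully open they stand 13 mm farther back than shut.
Start: joints at [-7.981, 16.656, -8.789, 64.555, 0, 82.019], TCP at [0.525, 0, 0.231] pointing down, gripper open.
Joint ranges: [-144.48, 144.48], [-52.06, 99.96], [-74.48, 78.29], [-112.23, 115.85], [-86.99, 84.42], [-180, 180]. Speed limits (degrees/s): [127.2, 127.2, 159.86, 180, 180, 180].

INTERFACE

Orientations are given as a 3x3 rotation matrix whose columns are the frame's x, y, z axes.
In Python, from bench import monitor, camera, get_calibration, sign_off, ctrl gives the robot as it stands.
- The arm moves only by the tool play_rows, never from a script. Its argument "steps" is a list of rows, each a list of 3 entries, a list of its own where there are three numbers: the turn, a rotation vector about the world's x, y, z in degrees, then the shift along the world's x, y, z in m, then the closure, from -1 (fully open) to 1 (shut), so that 0 is half open. A call has 1 to 10 rows; each row is the pose to reach, as a shift and turn from the pose commanded when the call began; what a row does not reach only later rows make up. A row lasts 1/10 s, in which the tool goes at most 50 mm and 8.59 degrees, less where a joint would pass 70% of its speed; a pose out of reach is approached as far as the arm can. A call with a gripper value outside its range is refused whole. The fingers move at their own pace and stop on an object; "grip_force" is the grip in N (left out, the last holds). Time passes only in rows, so rows that repeat a pose let the fingers close. It gives the time, the measured TCP pose, the force, the opening and the grip force at its end, in the units of the state.
- monitor.read_state(): the state, without advancing time (a new reading comes with each control period).
- camera(name): name is "scene" or "side" or "wrist"; returns the picture (420x560x3 uint8, red, green, blue); there is no depth.
- get_calibration(name): a dict with "camera_matrix" (3x3 intrinsics, pixels), "distortion" ([k1, k2, p1, p2, k3] as OpenCV has them; the pictures are not rectified), "R" (3x3) and "t" (3): a world point X has camera coordinates R X + t; the wrist camera has in their place "mount" (4x4, takes a point from camera to tool coordinates, whose origin is the TCP and whose axes are the flange's). Camera axes: x right, y down, z forward; pixel columns grow to the right and rows downward; lengths in m; the calibration is good to about 2 mm. A picture is of the moment at which its call begins: read the wrist's pose just before it. get_calibration takes no time and is no camera call.
- sign_off(): hands the job in; it is judged then, once.
The state is a dict: "t": time; "qpos": joint angles; "qd": joint speeds; "joint_torque": joint torques, N m; "position": TCP position; "tcp_rot": TCP orientation; "ft_force": force on the tool from outside, world axes, zero at the start; "moment": the same for the moment, N m; "grip_width": finger opening in m; "gripper_force": force on a finger pad.
Only numpy, scipy, OpenCV 4.12 (cv2) and the standard library are available. Lean on these libraries where they do the work, as an engineer would, in place of code of your own. Each camera call takes 0.05 s, during which the arm holds its last target. There are 200 camera calls.

## Working session

There is one attempt and no reset: what is moved stays moved. The work goes in short steps, Python scripts to look and compute and a tool call to move; the robot and the scene stay as the last step left them, time stands still between calls to the robot, and variables do not carry over. Pictures are saved under pics/ and viewed, at most 14 in all, crops included, and the job is handed in when it is done.

Besides the shell and the picture viewer there is one more tool, called after "Request:" as a command line: name --argument value ..., lists and objects as JSON in quotes. play_rows: Moves the arm, as the interface text tells. Its arguments: {"type":"object","properties":{"steps":{"type":"array"},"grip_force":{"type":"number"}},"required":["steps"]}

```bash
ls; mkdir -p pics; cat > h.py <<'E'
import numpy as np, cv2
from bench import monitor, camera, get_calibration, sign_off, ctrl
def save(n,img): cv2.imwrite('pics/'+n+'.png', img[:,:,::-1])
def cam(name, state=None):
    c=get_calibration(name); K=np.array(c["camera_matrix"]); d=np.array(c["distortion"])
    if name=="wrist":
        M=np.array(c["mount"]); T=np.eye(4); T[:3,:3]=state["tcp_rot"]; T[:3,3]=state["position"]
        W=T@M; R=W[:3,:3].T; t=-R@W[:3,3]
    else: R=np.array(c["R"]); t=np.array(c["t"])
    return K,d,R,t
def ray(C,px,z):
    K,d,R,t=C
    u=cv2.undistortPoints(np.array(px,float).reshape(-1,1,2),K,d).reshape(-1,2)
    v=np.c_[u,np.ones(len(u))]@R; o=-R.T@t
    return o+v*((z-o[2])/v[:,2])[:,None]
def proj(C,X):
    K,d,R,t=C
    return cv2.projectPoints(np.array(X,float).reshape(-1,1,3),cv2.Rodrigues(R)[0],t,K,d)[0].reshape(-1,2)
E
python3 - <<'E'
from h import *
s=monitor.read_state()
np.set_printoptions(precision=4,suppress=True)
print(s, ctrl.hold_point_z)
ims={}
for n in("scene","side","wrist"):
    im=camera(n); np.save(f'pics/{n}0.npy',im); save(n+'0',im)
    C=cam(n,s); print(n,-C[2].T@C[3], C[2][2])
E
```

```text
pics
{'t': 0.0, 'qpos': array([-7.9839, 16.6893, -8.8306, 64.5552, -0.0019, 82.0178]), 'qd': array([ 0.0085, -0.0739,  0.0059, -0.0816,  0.0589, -0.0202]), 'joint_torque': array([ -0.0035, -53.7151,  33.1365,   0.016 ,  -0.0003,   0.    ]), 'position': array([0.5246, 0.    , 0.2307]), 'tcp_rot': array([[ 0.    ,  1.    , -0.0013],
       [ 1.    , -0.    ,  0.0002],
       [ 0.0002, -0.0013, -1.    ]]), 'ft_force': array([ 0.079 , -0.0423,  0.4617]), 'moment': array([-0.0012, -0.0384, -0.0361]), 'gripper_force': 0.0, 'grip_width': 0.08511444648289636} -0.0187
scene [ 0.9675 -0.2246  0.989 ] [-0.4004  0.2429 -0.8836]
side [-0.3882 -1.1165  0.9433] [ 0.5416  0.6724 -0.5046]
wrist [0.5254 0.0778 0.3733] [-0.0021 -0.3076 -0.9515]
```

View pics/scene0.png

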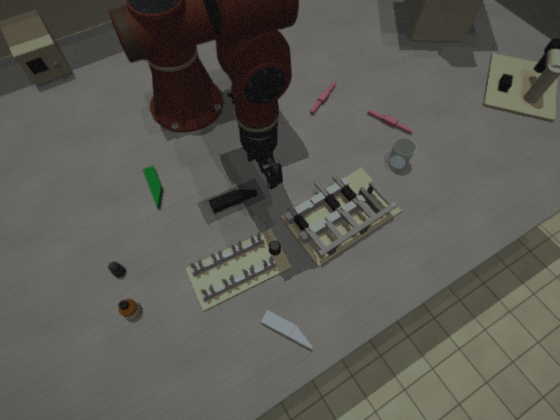

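View pics/side0.png

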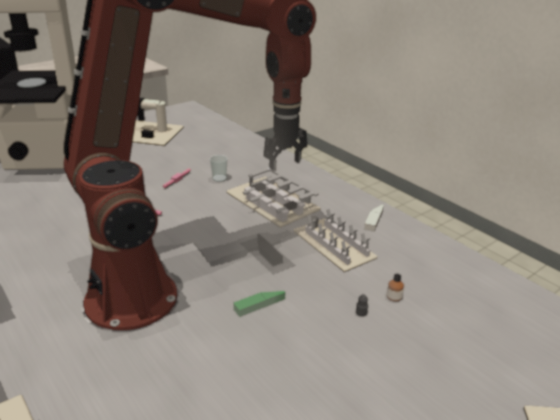

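The scene view shows the rail at about (238,270), its knob at (275,248), the dock at (342,215), the black wedge on the dark pad at (233,198), the bystanders at (117,269), (128,308) and (401,155), green and white wedges at (153,187) and (287,330), and pink holders at (323,97) and (390,121). The black wedge at (233,198) is the one meant, because it is the only black one and it lies on the pad. I'll confirm it in an enlarged crop.

```bash
python3 - <<'E'
from h import *
im=np.load('pics/scene0.npy'); c=im[160:312,180:410]
c=cv2.resize(c,None,fx=3.45,fy=3.45,interpolation=cv2.INTER_CUBIC); c=np.clip(c.astype(float)*1.4,0,255).astype('uint8'); save('crop0',c)
C=cam('scene')
for p in [(342,215),(238,270),(275,248),(233,198)]: print(p,ray(C,p,0.01).round(3))
E
```

```text
(342, 215) [[0.635 0.196 0.01 ]]
(238, 270) [[ 0.622 -0.141  0.01 ]]
(275, 248) [[ 0.62  -0.023  0.01 ]]
(233, 198) [[ 0.418 -0.046  0.01 ]]
```

View pics/crop0.png

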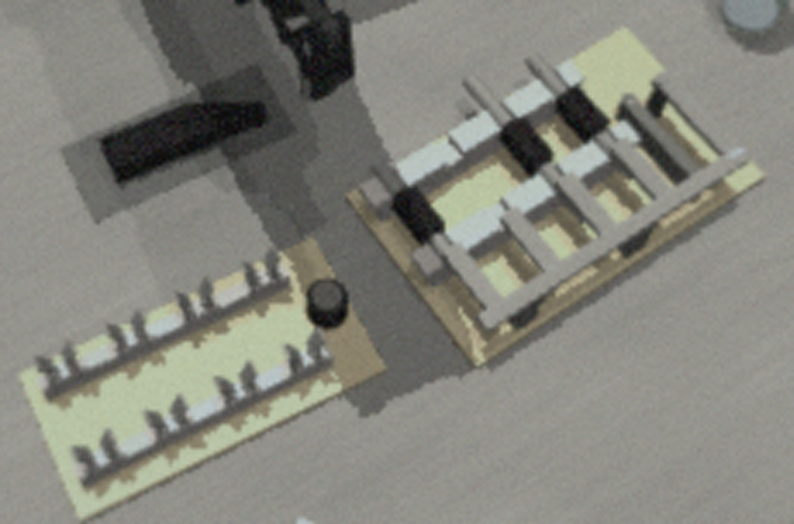

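The crop confirms the solid black wedge on the grey pad, with its tip to the right at crop (262,112). The dock holds three holders, with grips at crop (417,215), (525,143) and (580,112), in pockets 0, 2 and 3. The second pocket is empty. The wedge lane is at the right end near (690,120), and the knob at (327,303) is at the rail's dock-side end.

```bash
python3 - <<'E'
from h import *
np.set_printoptions(precision=4,suppress=True)
C=cam('scene')
def cr(p): return np.array(p)/3.45+[180,160]-0.35
def rep(n,pts,z):
    w=ray(C,[cr(p) for p in pts],z); print(n,w[:,:2].tolist())
    for i in range(len(w)): 
        e=w[(i+1)%len(w)]-w[i]; print('  edge',np.linalg.norm(e[:2]).round(3),np.degrees(np.arctan2(e[1],e[0])).round(1))
rep('dock',[(350,197),(480,365),(765,178),(630,30)],.01)
rep('rail',[(20,375),(80,520),(385,368),(318,238)],.01)
rep('pad',[(62,150),(98,222),(295,132),(258,66)],.0006)
rep('wedgetop',[(100,140),(120,182),(265,122),(262,103)],.026)
rep('knob',[(327,294)],.044)
rep('grips',[(417,212),(525,140),(580,110)],.058)
E
```

```text
dock [[0.5468577775130038, 0.04271241420362651], [0.7263222076285074, 0.05100698218071839], [0.7159420444442205, 0.3488983280598077], [0.5368260778301338, 0.34508437037760686]]
  edge 0.18 2.6
  edge 0.298 92.0
  edge 0.179 -178.8
  edge 0.303 -88.1
rail [[0.5430363083638525, -0.2594065761518262], [0.6690255164680687, -0.2696783760862438], [0.6891161543736575, -0.013746939857860185], [0.5651378070220292, 0.00012132614587942459]]
  edge 0.126 -4.7
  edge 0.257 85.5
  edge 0.125 173.6
  edge 0.26 -94.9
pad [[0.37282818266512285, -0.14186972201848158], [0.45111823707742293, -0.1468078466980173], [0.4636729360464108, 0.038244872646112565], [0.38777142913685014, 0.04503397566628661]]
  edge 0.078 -3.6
  edge 0.185 86.1
  edge 0.076 174.9
  edge 0.188 -94.6
wedgetop [[0.3963087830728148, -0.11248897597433774], [0.4409527994815281, -0.1165797554093318], [0.45470016305752625, 0.014819219896314517], [0.4370330008459612, 0.02214265730152537]]
  edge 0.045 -5.2
  edge 0.132 84.0
  edge 0.019 157.5
  edge 0.141 -106.8
knob [[0.6240034361322537, -0.026785545991992288]]
  edge 0.0 0.0
grips [[0.6068750560845633, 0.06768788701618608], [0.5985915333215557, 0.1785679325585218], [0.5993408043448862, 0.2335997359077411]]
  edge 0.111 94.3
  edge 0.055 89.2
  edge 0.166 -87.4
```

View pics/wrist0.png

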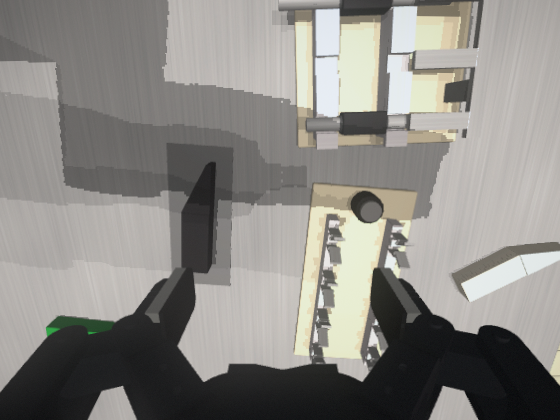

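Seen from the wrist, the wedge's tip is at (212,165), pointing to world +y, and its flat side faces +x. The rail is at about (355,270), the knob at (367,207) and the dock is at the top. The tool will work at about yaw 180, so I'll turn it while moving above the dock for a closer view.

Request:
play_rows --steps '[[[0,0,8.5],[0.02,0.02,0.01],-1],[[0,0,17],[0.04,0.05,0.02],-1],[[0,0,25.5],[0.06,0.08,0.02],-1],[[0,0,34],[0.08,0.11,0.02],-1],[[0,0,42.5],[0.1,0.14,0.02],-1],[[0,0,51],[0.12,0.16,0.02],-1],[[0,0,59.5],[0.14,0.18,0.02],-1],[[0,0,68],[0.155,0.19,0.02],-1],[[0,0,76.5],[0.155,0.19,0.02],-1],[[0,0,85],[0.155,0.19,0.02],-1]]'

```text
t: 1.15
position: [0.6801, 0.1905, 0.2502]
tcp_rot: [[-0.997, 0.08, -0.001], [0.08, 0.997, -0.0], [0.001, -0.0, -1.0]]
ft_force: [0.2, 0.1, -0.2]
grip_width: 0.085
gripper_force: 0.0
```

Request:
play_rows --steps '[[[0,0,5],[0,0,0],-1],[[0,0,5],[0,0,0],-1],[[0,0,5],[0,0,0],-1]]'

```text
t: 1.45
position: [0.6799, 0.19, 0.251]
tcp_rot: [[-1.0, 0.003, -0.0], [0.003, 1.0, -0.0], [0.0, -0.0, -1.0]]
ft_force: [-0.2, -0.2, -0.7]
grip_width: 0.0852
gripper_force: 0.0
```

```bash
python3 - <<'E'
from h import *
np.set_printoptions(precision=4,suppress=True)
s=monitor.read_state(); im=camera('wrist'); save('dock1',im); np.save('pics/dock1.npy',im)
import pickle; pickle.dump(s,open('pics/dock1.pkl','wb')); print(s['t'],s['position'],s['tcp_rot'][:,0],s['qpos'])
E
```

```text
1.45 [0.6799 0.19   0.251 ] [-1.      0.0027  0.0005] [ 9.6838 37.7917 28.0377 80.2723 -0.0008  9.8413]
```

View pics/dock1.png

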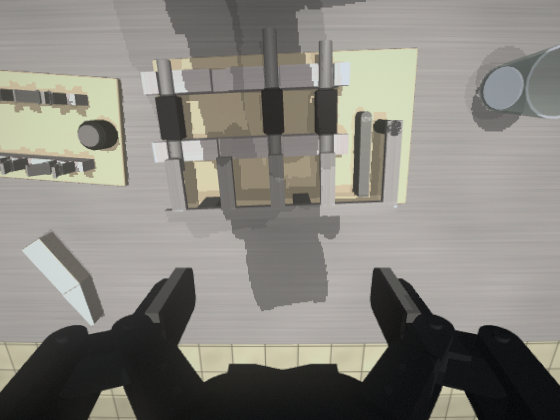

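This view shows the dock from above: holder grips at (170,118), (272,110) and (326,111), the fixed wall at about (364,152), the comb arm at (391,165), and the base corners near (152,60) and (416,47). I'll enlarge it for measuring.

```bash
python3 - <<'E'
from h import *
im=np.load('pics/dock1.npy'); c=im[20:220,140:425]
c=cv2.resize(c,None,fx=2.8,fy=2.8,interpolation=cv2.INTER_CUBIC); save('dock1c',c)
E
```

```text
(no output)
```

View pics/dock1c.png

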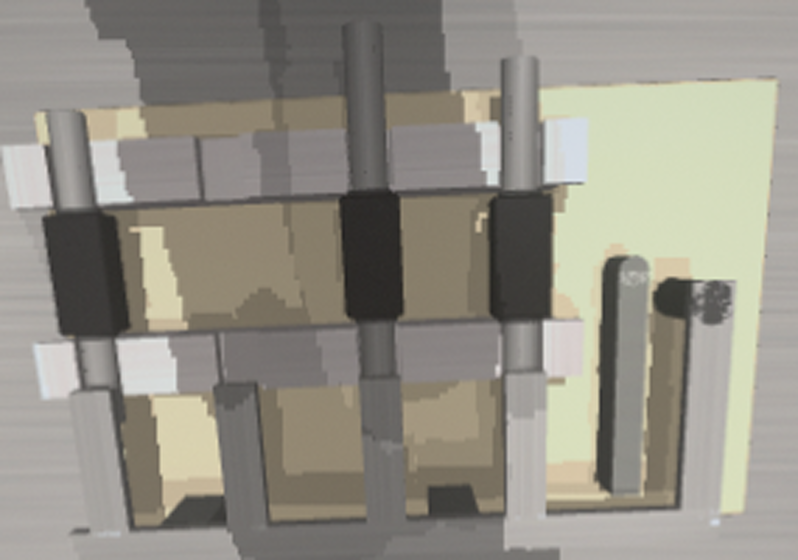

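```bash
python3 - <<'E'
from h import *
import pickle
from scipy.optimize import least_squares
np.set_printoptions(precision=4,suppress=True)
s=pickle.load(open('pics/dock1.pkl','rb')); C=cam('wrist',s)
def W(p,z): return ray(C,[(np.array(p)+.5)/2.8+[140,20]-.5],z)[0,:2]
obs=[((775,78),.01,(-65,152)),((36,112),.01,(-65,-152)),
 ((648,275),.04,(None,94)),((641,490),.04,(None,94)),((632,256),.04,(2,None)),((625,493),.04,(100,None)),
 ((371,256),.058,(None,-14)),((522,256),.058,(None,42)),((371,528),.064,(114,None)),
 ((745,515),.01,(None,152))]
P=[(W(p,z),m) for p,z,m in obs]
def dl(q,w):
    c,s_=np.cos(q[2]),np.sin(q[2]); d=(w-q[:2])*1000; return np.array([c*d[0]+s_*d[1],-s_*d[0]+c*d[1]])
def res(q):
    r=[]
    for w,m in P:
        l=dl(q,w); r+= [l[i]-m[i] for i in(0,1) if m[i] is not None]
    return r
f=least_squares(res,[.61,.19,.02],loss='soft_l1',x_scale=[.01,.01,.01]); q=f.x
print('dock',q,np.degrees(q[2])); 
for (p,z,m),(w,_) in zip(obs,P): print(p,m,dl(q,w))
for n,p,z in[('grip0',(82,274),.058),('grip2',(371,256),.058),('grip3',(522,256),.058),('hA end-x',(66,112),.054),('hB end-x',(363,24),.054),('hC end-x',(519,58),.054),('lugarm L',(686,400),.064),('lug',(712,300),.064)]:
    w=W(p,z); print(n,w,dl(q,w))
def world(l): c,s_=np.cos(q[2]),np.sin(q[2]); return q[:2]+np.array([c*l[0]-s_*l[1],s_*l[0]+c*l[1]])/1000
print('lane',world((22,111)),'pockets',[world((0,y)) for y in(-126,-14,42)])
np.save('pics/dock_q.npy',q)
E
```

```text
dock [0.6012 0.193  0.0414] 2.370851782981723
(775, 78) (-65, 152) [-63.9111 150.8244]
(36, 112) (-65, -152) [ -64.6579 -150.0057]
(648, 275) (None, 94) [10.1293 93.9372]
(641, 490) (None, 94) [98.1776 94.6387]
(632, 256) (2, None) [ 2.6726 87.341 ]
(625, 493) (100, None) [99.2053 87.8487]
(371, 256) (None, -14) [ -1.6027 -14.6289]
(522, 256) (None, 42) [ 0.8556 41.6277]
(371, 528) (114, None) [102.6093 -20.1114]
(745, 515) (None, 152) [120.6936 152.2843]
grip0 [0.606  0.0695] [  -0.2805 -123.5967]
grip2 [0.6002 0.1783] [ -1.6027 -14.6289]
grip3 [0.6003 0.2346] [ 0.8556 41.6277]
hA end-x [0.5497 0.0684] [ -56.6025 -122.3178]
hB end-x [0.5222 0.1763] [-79.6525 -13.3582]
hC end-x [0.5331 0.2316] [-66.4755  41.351 ]
lugarm L [0.6533 0.2991] [ 56.4003 103.8873]
lug [0.616  0.3053] [ 19.4041 111.5689]
lane [0.6186 0.3048] pockets [array([0.6064, 0.0671]), array([0.6018, 0.179 ]), array([0.5995, 0.235 ])]
```

The dock fit is consistent to about 1 mm. The half-lengths come out at 80, 69 and 58 mm, so pocket 2 (y -14) holds holder1, pocket 3 (y 42) holds holder2 and pocket 0 (y -126) holds holder3. holder0 is absent. Next I'll look at the wedge and the rail.

Request:
play_rows --steps '[[[0,0,8.5],[-0.02,-0.02,0],-1],[[0,0,17],[-0.04,-0.04,0],-1],[[0,0,25.5],[-0.06,-0.06,0],-1],[[0,0,34],[-0.08,-0.08,0],-1],[[0,0,42.5],[-0.1,-0.1,0],-1],[[0,0,51],[-0.12,-0.12,0],-1],[[0,0,59.5],[-0.14,-0.14,0],-1],[[0,0,68],[-0.16,-0.16,0],-1],[[0,0,76.5],[-0.18,-0.18,0],-1],[[0,0,85],[-0.19,-0.19,0],-1]]'

```text
t: 2.5
position: [0.4885, -0.0011, 0.2516]
tcp_rot: [[-0.084, -0.996, -0.0], [-0.996, 0.084, -0.0], [0.0, 0.0, -1.0]]
ft_force: [0.9, -0.0, 0.4]
grip_width: 0.0856
gripper_force: 0.0
```

Request:
play_rows --steps '[[[0,0,0],[0,0,0],-1],[[0,0,0],[0,0,0],-1]]'

```text
t: 2.7
position: [0.4904, 0.0, 0.2516]
tcp_rot: [[-0.093, -0.996, 0.001], [-0.996, 0.093, 0.0], [-0.0, -0.001, -1.0]]
ft_force: [0.2, -0.6, -0.1]
grip_width: 0.0852
gripper_force: 0.0
```

```bash
python3 - <<'E'
from h import *
import pickle
np.set_printoptions(precision=4,suppress=True)
s=monitor.read_state(); im=camera('wrist'); np.save('pics/w2.npy',im); pickle.dump(s,open('pics/w2.pkl','wb')); print(s['t'],s['position'],s['tcp_rot'][:,0],s['qpos'])
c=cv2.resize(im[0:300],None,fx=1.42,fy=1.42,interpolation=cv2.INTER_CUBIC); save('w2',c)
E
```

```text
2.7 [0.4904 0.     0.2516] [-0.0931 -0.9957 -0.0002] [ -8.5533  12.206  -11.6436  66.0991   0.0138 -93.2139]
```

View pics/w2.png

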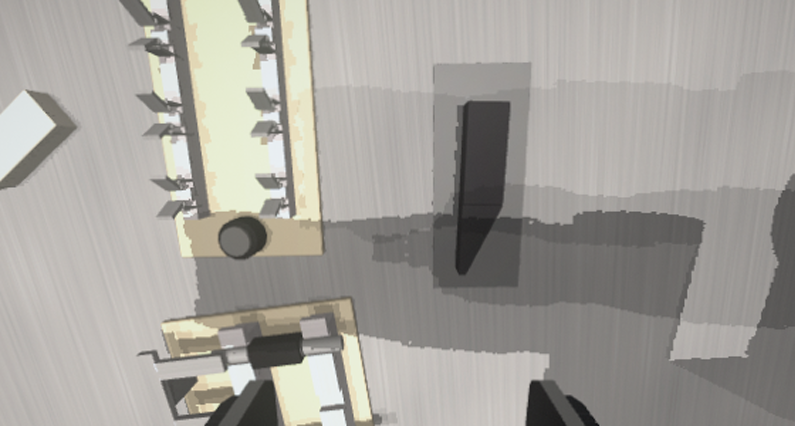

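The wedge top is at crop (469,101), (510,102), (502,205) with the tip near (463,272). The pad runs from (433,63) to (518,286). The rail's end corners are at (182,257) and (323,253), and the knob is at (237,241).

```bash
python3 - <<'E'
from h import *
import pickle
np.set_printoptions(precision=4,suppress=True)
s=pickle.load(open('pics/w2.pkl','rb')); C=cam('wrist',s)
def W(p,z): return ray(C,[(np.array(p)+.5)/1.42-.5],z)[0,:2]
def ang(a,b): d=b-a; return np.linalg.norm(d)*1000,np.degrees(np.arctan2(d[1],d[0]))
a,b,c,t=[W(p,.0266) for p in[(469,101),(510,102),(502,205),(463,268)]]
print('wedge',a,b,c,t,ang(a,b),ang(b,c),ang(a,t))
dirn=(c-b)/np.linalg.norm(c-b); org=(a+b)/2+dirn*.07; print('origin',org,'grip',(a+b)/2+dirn*.025)
pd=[W(p,.0006) for p in[(433,63),(531,63),(518,286),(433,286)]]
print('pad',np.mean(pd,0),[ang(pd[i],pd[(i+1)%4]) for i in range(4)],pd)
r=[W(p,.01) for p in[(182,257),(323,253),(307,3)]]; k=W((237,237),.044)
print('rail',r,ang(r[0],r[1]),ang(r[2],r[1]),'knob',k)
th=np.radians(ang(r[2],r[1])[1]-90); u=np.array([np.cos(th),np.sin(th)]); v=np.array([-u[1],u[0]])
# r1: local (-65,142); r0 local (65,142)
o=(r[0]+r[1])/2-.142*v; print('rail origin',o,np.degrees(th),'knob loc',[(k-o)@u,(k-o)@v])
for y in(84,28,-28): print('clip',y,o+v*y/1000)
for p in [(165,215),(180,208),(262,216),(283,212),(155,187),(163,101),(262,100),(262,128)]:
    w=W(p,.07); print(p,[(w-o)@u*1000,(w-o)@v*1000])
E
```

```text
wedge [ 0.4271 -0.1181] [ 0.3953 -0.1146] [ 0.4036 -0.036 ] [0.4386 0.0147] (np.float64(31.99181363084773), np.float64(173.57473234936785)) (np.float64(78.97625118971352), np.float64(83.99137557039583)) (np.float64(133.3764728572569), np.float64(85.04095212293902))
origin [ 0.4185 -0.0467] grip [ 0.4138 -0.0915]
pad [ 0.4178 -0.0543] [(np.float64(79.88364409507268), np.float64(174.87885605584617)), (np.float64(189.08325948834482), np.float64(85.95613156099468)), (np.float64(80.1593193144234), np.float64(-5.339994913513654)), (np.float64(188.7721523269043), np.float64(-94.12560146668005))] [array([ 0.4509, -0.1521]), array([ 0.3713, -0.145 ]), array([0.3847, 0.0436]), array([0.4645, 0.0362])]
rail [array([ 0.6889, -0.0151]), array([ 0.561 , -0.0066]), array([ 0.5449, -0.2012])] (np.float64(128.1477487585511), np.float64(176.19375791691613)) (np.float64(195.34589614796957), np.float64(85.2678966127556)) knob [ 0.6218 -0.0327]
rail origin [ 0.6132 -0.1523] -4.732103387244393 knob loc [np.float64(-0.0013248150427207313), np.float64(0.1199479878864428)]
clip 84 [ 0.6202 -0.0686]
clip 28 [ 0.6156 -0.1244]
clip -28 [ 0.6109 -0.1802]
(165, 215) [np.float64(40.513544436157254), np.float64(98.51913597237544)]
(180, 208) [np.float64(28.42157922186271), np.float64(93.58865839187028)]
(262, 216) [np.float64(-31.79924028301735), np.float64(100.30834590640944)]
(283, 212) [np.float64(-47.64815931125815), np.float64(97.59902842468553)]
(155, 187) [np.float64(44.396871983665974), np.float64(78.24306174165746)]
(163, 101) [np.float64(28.62409501944084), np.float64(20.750694128369716)]
(262, 100) [np.float64(-40.06595457100443), np.float64(21.436728736262516)]
(262, 128) [np.float64(-38.20695434259857), np.float64(39.451525662915984)]
```

Request:
play_rows --steps '[[[0,0,0],[-0.025,-0.03,-0.02],-1],[[0,0,0],[-0.05,-0.06,-0.045],-1],[[0,0,0],[-0.076,-0.0915,-0.07],-1],[[0,0,0],[-0.076,-0.0915,-0.11],-1],[[0,0,0],[-0.076,-0.0915,-0.15],-1],[[0,0,0],[-0.076,-0.0915,-0.19],-1],[[0,0,0],[-0.076,-0.0915,-0.22],-1],[[0,0,0],[-0.076,-0.0915,-0.24],-1],[[0,0,0],[-0.076,-0.0915,-0.247],-1],[[0,0,0],[-0.076,-0.0915,-0.247],-1]]'

```text
t: 3.75
position: [0.4139, -0.091, 0.0037]
tcp_rot: [[-0.088, -0.996, -0.001], [-0.996, 0.088, 0.001], [-0.001, 0.001, -1.0]]
ft_force: [0.3, -0.3, 0.4]
grip_width: 0.085
gripper_force: 0.0
```

Request:
play_rows --steps '[[[0,0,0],[0,0,0],0.3],[[0,0,0],[0,0,0],1],[[0,0,0],[0,0,0],1],[[0,0,0],[0,0,0],1],[[0,0,0],[0,0,0],1],[[0,0,0],[0,0,0],1],[[0,0,0],[0,0,0.02],1],[[0,0,0],[0,0,0.05],1],[[0,0,0],[0,0,0.09],1],[[0,0,0],[0,0,0.09],1]]' --grip_force 70

```text
t: 4.75
position: [0.4168, -0.0926, 0.0984]
tcp_rot: [[-0.087, -0.996, 0.007], [-0.996, 0.087, -0.003], [0.002, -0.007, -1.0]]
ft_force: [0.8, -0.4, -1.7]
grip_width: 0.0328
gripper_force: 70.5
```

```bash
python3 - <<'E'
from h import *
C=cam('scene'); print(ray(C,[(401,152)],.06),ray(C,[(398,163)],.0),ray(C,[(368,112),(411,132)],.011))
E
```

```text
[[0.57324787 0.45003043 0.06      ]] [[5.75636481e-01 4.57949095e-01 1.11022302e-16]] [[0.36613276 0.50018684 0.011     ]
 [0.50784636 0.5649686  0.011     ]]
```

Request:
play_rows --steps '[[[0,0,-8.4],[0.005,0.04,0.02],1],[[0,0,-16.8],[0.01,0.08,0.04],1],[[0,0,-25.2],[0.015,0.12,0.05],1],[[0,0,-33.6],[0.02,0.16,0.05],1],[[0,0,-42],[0.025,0.2,0.05],1],[[0,0,-50],[0.03,0.24,0.05],1],[[0,0,-58],[0.035,0.28,0.05],1],[[0,0,-66],[0.04,0.31,0.05],1],[[0,0,-74.3],[0.042,0.34,0.05],1],[[0,0,-82.6],[0.045,0.37,0.05],1]]'

```text
t: 5.75
position: [0.4584, 0.2798, 0.1434]
tcp_rot: [[-0.993, -0.116, -0.001], [-0.116, 0.993, -0.0], [0.001, -0.0, -1.0]]
ft_force: [0.7, -0.3, -0.6]
grip_width: 0.0325
gripper_force: 70.4
```

Request:
play_rows --steps '[[[0,0,0],[0,0.01,-0.02],1],[[0,0,0],[0,0.018,-0.045],1],[[0,0,0],[0,0.018,-0.045],1],[[0,0,0],[0,0.018,-0.045],1]]'

```text
t: 6.15
position: [0.4583, 0.296, 0.0989]
tcp_rot: [[-0.992, -0.122, -0.002], [-0.122, 0.992, -0.001], [0.002, -0.001, -1.0]]
ft_force: [1.4, 0.8, -1.8]
grip_width: 0.0326
gripper_force: 70.3
```

```bash
python3 - <<'E'
from h import *
import pickle
np.set_printoptions(precision=4,suppress=True)
s=monitor.read_state(); im=camera('wrist'); np.save('pics/w3.npy',im); pickle.dump(s,open('pics/w3.pkl','wb')); print(s['t'],s['position'],s['tcp_rot'],s['qpos'])
save('w3',im)
E
```

```text
6.15 [0.4583 0.296  0.0989] [[-0.9925 -0.1224 -0.0016]
 [-0.1224  0.9925 -0.0009]
 [ 0.0017 -0.0007 -1.    ]] [ 25.1826  25.2169 -17.3654  47.5252  -0.0083  18.1548]
```

View pics/w3.png

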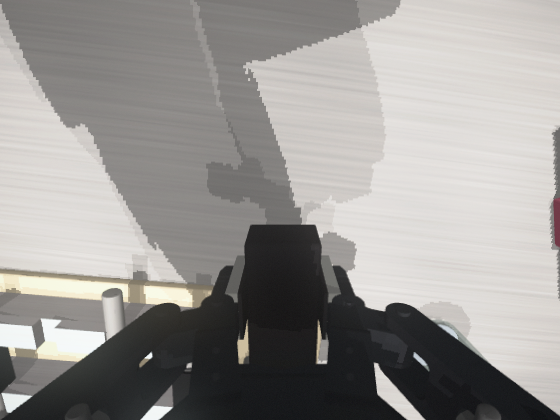

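```bash
python3 - <<'E'
from h import *
import pickle
np.set_printoptions(precision=4,suppress=True)
s=pickle.load(open('pics/w3.pkl','rb')); C=cam('wrist',s)
p=s['position']; R=np.array(s['tcp_rot'])
for px in[(247,225.5),(318,225.5)]:
    w=ray(C,[px],p[2]+.0229)[0]; print((R.T@(w-p))*1000)
q=np.load('pics/dock_q.npy'); c,sn=np.cos(q[2]),np.sin(q[2])
for l in[(-135,112),(-75,112),(-23,112)]: print(l, q[0]+(c*l[0]-sn*l[1])/1000, q[1]+(sn*l[0]+c*l[1])/1000)
E
```

```text
[ 33.3328 -15.8936 -22.8306]
[ 33.3369  13.716  -22.852 ]
(-135, 112) 0.4616888424040516 0.29930970829126896
(-75, 112) 0.5216374826624843 0.3017917500244025
(-23, 112) 0.5735929708864594 0.30394285285978484
```

```bash
python3 - <<'E'
from h import *
import pickle
np.set_printoptions(precision=2,suppress=True)
s=pickle.load(open('pics/w3.pkl','rb')); C=cam('wrist',s); im=np.load('pics/w3.npy')
p=s['position']; R=np.array(s['tcp_rot'])
for px in[(247,225.5),(318,225.5)]:
    w=ray(C,[px],p[2]-.0031)[0]; print((R.T@(w-p))*1000)
g=im.astype(int).sum(2)
for col in(270,282,295): print(col,g[215:300:2,col])
E
```

```text
[ 23.59 -19.12   3.15]
[23.59 16.92  3.13]
270 [340 335 337 350 342 120 111 112 111 113 110 101 105 102 103 105  99 102
 102  99 100  98  97  95  99 103  93 100  91  89  90  83  89  83  75  84
  83  77  88  76  81  75  78]
282 [348 337 337 344 348 120 119 120 119 115 110 111 111  99 111 101 107 106
 106 107 105 103  97  93 100  94  95  91  87  89  89  83  79  78  77  86
  81  83  80  78  73  76  80]
295 [346 347 336 344 349 134 124 131 129 127 119 121 117 109 114 121 114 117
 111 111 107 108 106 102  99 105  99  95  94  93  90  92  86  92  80  82
  86  82  84  69  85  74  80]
```

Request:
play_rows --steps '[[[0,0,-2.3],[0.001,0.002,0],1],[[0,0,-4.65],[0.002,0.0043,-0.01],1],[[0,0,-4.65],[0.002,0.0043,-0.03],1],[[0,0,-4.65],[0.002,0.0043,-0.05],1],[[0,0,-4.65],[0.002,0.0043,-0.07],1],[[0,0,-4.65],[0.002,0.0043,-0.08],1],[[0,0,-4.65],[0.002,0.0043,-0.084],1],[[0,0,-4.65],[0.002,0.0043,-0.084],1],[[0,0,-4.65],[0.002,0.0043,-0.084],1]]'

```text
t: 7.1
position: [0.4618, 0.3011, 0.0163]
tcp_rot: [[-0.999, -0.041, 0.001], [-0.041, 0.999, 0.001], [-0.001, 0.001, -1.0]]
ft_force: [-0.4, -1.0, -1.3]
grip_width: 0.0324
gripper_force: 70.4
```

```bash
python3 - <<'E'
from h import *
import pickle
np.set_printoptions(precision=4,suppress=True)
s=monitor.read_state(); print(s['t'],s['position'],s['tcp_rot'],s['ft_force'])
im=camera('side'); im2=camera('scene')
C=cam('side');C2=cam('scene'); p=s['position']+[.12,0,0]
def crop(C,im,r):
    u,v=proj(C,[p])[0].astype(int); return cv2.resize(im[v-r:v+r,u-r:u+r],(398,398),interpolation=cv2.INTER_CUBIC)
save('sd4',np.hstack([crop(C,im,60),crop(C2,im2,60)]))
E
```

```text
7.1 [0.4618 0.3011 0.0163] [[-0.9992 -0.0412  0.0014]
 [-0.0412  0.9992  0.0007]
 [-0.0014  0.0006 -1.    ]] [-0.3689 -0.9728 -1.3085]
```

View pics/sd4.png

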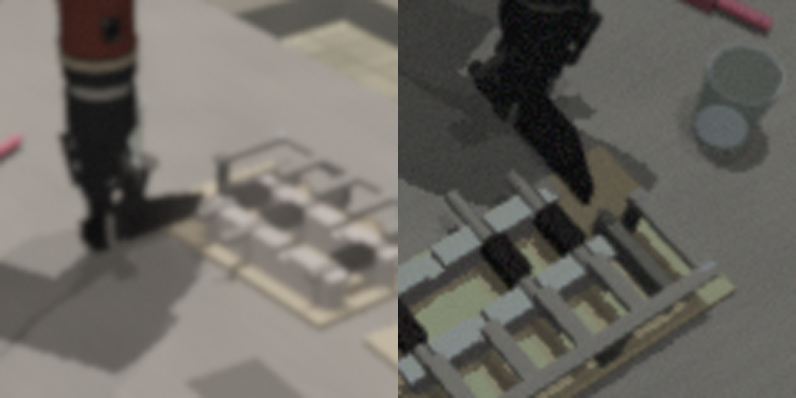

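The scene crop shows the tip at (588,200) heading between the wall (620,235) and the lug (632,212). I'll start the insertion.

Request:
play_rows --steps '[[[0,0,0],[0.005,-0.0008,-0.002],1],[[0,0,0],[0.01,-0.0006,-0.002],1],[[0,0,0],[0.017,-0.0003,-0.002],1],[[0,0,0],[0.024,0,-0.002],1],[[0,0,0],[0.031,0.0003,-0.002],1],[[0,0,0],[0.038,0.0006,-0.002],1],[[0,0,0],[0.045,0.0009,-0.002],1],[[0,0,0],[0.045,0.0009,-0.002],1]]'

```text
t: 8.0
position: [0.5066, 0.3022, 0.0147]
tcp_rot: [[-0.999, -0.042, 0.0], [-0.042, 0.999, 0.001], [-0.0, 0.001, -1.0]]
ft_force: [-6.2, 0.7, 14.2]
grip_width: 0.0324
gripper_force: 72.7
```

Request:
play_rows --steps '[[[0,0,0],[0,0,0.001],1],[[0,0,0],[0,0,0.0018],1],[[0,0,0],[0,0,0.0018],1],[[0,0,0],[0,0,0.0018],1]]'

```text
t: 8.4
position: [0.5063, 0.3017, 0.015]
tcp_rot: [[-0.999, -0.041, 0.0], [-0.041, 0.999, 0.0], [-0.0, 0.0, -1.0]]
ft_force: [0.7, 0.6, -0.8]
grip_width: 0.0326
gripper_force: 70.6
```

Request:
play_rows --steps '[[[0,0,0],[0.006,0.0002,0],1],[[0,0,0],[0.012,0.0005,0],1],[[0,0,0],[0.018,0.0008,0],1],[[0,0,0],[0.024,0.001,0],1],[[0,0,0],[0.03,0.0012,0],1],[[0,0,0],[0.036,0.0015,0],1],[[0,0,0],[0.036,0.0015,0],1]]'

```text
t: 9.1
position: [0.54, 0.3031, 0.0153]
tcp_rot: [[-0.999, -0.042, -0.004], [-0.042, 0.999, -0.0], [0.004, -0.0, -1.0]]
ft_force: [-10.1, -1.1, 12.2]
grip_width: 0.0326
gripper_force: 72.4
```

Request:
play_rows --steps '[[[0,0,0],[0.006,0.0002,0.001],1],[[0,0,0],[0.012,0.0005,0.001],1],[[0,0,0],[0.018,0.0008,0.001],1],[[0,0,0],[0.024,0.001,0.001],1],[[0,0,0],[0.029,0.0012,0.001],1],[[0,0,0],[0.031,0.0013,0.001],1],[[0,0,0],[0.031,0.0013,0.001],1]]'

```text
t: 9.8
position: [0.5717, 0.3044, 0.0154]
tcp_rot: [[-0.999, -0.042, -0.003], [-0.042, 0.999, -0.0], [0.003, -0.0, -1.0]]
ft_force: [-4.6, 0.3, -0.7]
grip_width: 0.0325
gripper_force: 70.8
```

Request:
play_rows --steps '[[[0,0,0],[0,0,0],0],[[0,0,0],[0,0,0],-0.08],[[0,0,0],[0,0,0],-0.08],[[0,0,0],[0,0,0],-0.08],[[0,0,0],[0,0,0.03],-0.08],[[0,0,0],[0,0,0.07],-0.08],[[0,0,0],[0,0,0.11],-0.08],[[0,0,0],[0,0,0.15],-0.5],[[0,0,0],[0.02,-0.02,0.19],-1],[[0,0,0],[0.05,-0.05,0.21],-1]]'

```text
t: 10.8
position: [0.6237, 0.256, 0.2309]
tcp_rot: [[-0.999, -0.045, 0.005], [-0.045, 0.999, 0.002], [-0.005, 0.002, -1.0]]
ft_force: [2.4, 1.1, 0.1]
grip_width: 0.0848
gripper_force: 0.0
```

Request:
play_rows --steps '[[[0,0,0],[0.03,-0.03,0.01],-1],[[0,0,0],[0.06,-0.05,0.01],-1],[[0,0,0],[0.06,-0.05,0.01],-1],[[0,0,0],[0.06,-0.05,0.01],-1]]'

```text
t: 11.2
position: [0.6833, 0.2038, 0.2355]
tcp_rot: [[-0.999, -0.04, -0.001], [-0.04, 0.999, 0.0], [0.001, 0.0, -1.0]]
ft_force: [0.6, -0.6, 0.9]
grip_width: 0.0854
gripper_force: 0.0
```

```bash
python3 - <<'E'
from h import *
import pickle
np.set_printoptions(precision=4,suppress=True)
s=monitor.read_state(); im=camera('wrist'); np.save('pics/d5.npy',im); pickle.dump(s,open('pics/d5.pkl','wb')); print(s['t'],s['position'],s['tcp_rot'][:,0],s['qpos'])
save('d5',im[:300])
E
```

```text
11.2 [0.6833 0.2038 0.2355] [-0.9992 -0.0399  0.0006] [10.7321 38.8615 27.7015 78.8729  0.0099  8.4448]
```

View pics/d5.png

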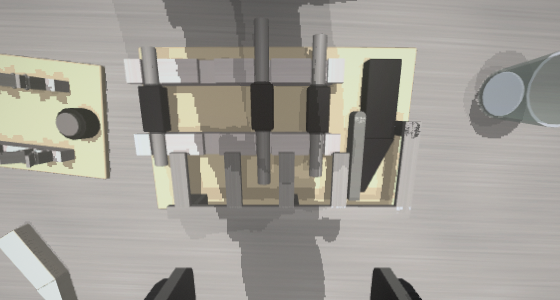

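The comb is held open: the teeth at (181,180), (233,180), (287,180) and (340,180) stand clear of the shanks, and the wedge is in the lane at (380,125). Next is holder1, with its grip at (262,107).

Request:
play_rows --steps '[[[0,0,0],[-0.03,-0.008,-0.02],-0.08],[[0,0,0],[-0.06,-0.016,-0.04],-0.08],[[0,0,0],[-0.0815,-0.0243,-0.06],-0.08],[[0,0,0],[-0.0815,-0.0243,-0.09],-0.08],[[0,0,0],[-0.0815,-0.0243,-0.12],-0.08],[[0,0,0],[-0.0815,-0.0243,-0.15],-0.08],[[0,0,0],[-0.0815,-0.0243,-0.18],-0.08],[[0,0,0],[-0.0815,-0.0243,-0.2],-0.08],[[0,0,0],[-0.0815,-0.0243,-0.207],-0.08],[[0,0,0],[-0.0815,-0.0243,-0.207],-0.08]]'

```text
t: 12.25
position: [0.6003, 0.1809, 0.0287]
tcp_rot: [[-0.999, -0.042, -0.001], [-0.042, 0.999, -0.0], [0.001, -0.0, -1.0]]
ft_force: [0.2, -0.7, 0.5]
grip_width: 0.0461
gripper_force: 0.0
```

Request:
play_rows --steps '[[[0,0,0],[0,0,0],0.5],[[0,0,0],[0,0,0],1],[[0,0,0],[0,0,0],1],[[0,0,0],[0,0,0],1],[[0,0,0],[0,0,0],1]]' --grip_force 60

```text
t: 12.75
position: [0.6025, 0.1806, 0.0308]
tcp_rot: [[-0.999, -0.041, 0.002], [-0.041, 0.999, 0.001], [-0.002, 0.001, -1.0]]
ft_force: [-2.2, 1.0, 7.0]
grip_width: 0.0209
gripper_force: 58.8
```

Request:
play_rows --steps '[[[0,0,0],[0,0,0.01],1],[[0,0,0],[0,0,0.03],1],[[0,0,0],[0,0,0.06],1],[[0,0,0],[0,0,0.09],1],[[0,0,0],[0,0,0.12],1],[[0,0,0],[0,0,0.14],1],[[0,0,0],[0,0,0.14],1]]'

```text
t: 13.45
position: [0.6034, 0.1805, 0.173]
tcp_rot: [[-0.999, -0.041, 0.006], [-0.041, 0.999, 0.001], [-0.006, 0.001, -1.0]]
ft_force: [0.6, 0.4, -1.7]
grip_width: 0.0211
gripper_force: 59.0
```

Request:
play_rows --steps '[[[0,0,-1.2],[0.006,-0.035,0.01],1],[[0,0,-2.4],[0.012,-0.075,0.02],1],[[0,0,-3.6],[0.02,-0.12,0.03],1],[[0,0,-4.8],[0.028,-0.16,0.03],1],[[0,0,-6],[0.035,-0.19,0.03],1],[[0,0,-7.1],[0.037,-0.21,0.03],1],[[0,0,-7.1],[0.037,-0.21,0.03],1],[[0,0,-7.1],[0.037,-0.21,0.03],1],[[0,0,-7.1],[0.037,-0.21,0.03],1]]'

```text
t: 14.35
position: [0.6381, -0.0288, 0.1986]
tcp_rot: [[-0.997, 0.081, -0.001], [0.081, 0.997, 0.0], [0.001, 0.0, -1.0]]
ft_force: [0.5, 0.6, -1.1]
grip_width: 0.0209
gripper_force: 59.2
```

```bash
python3 - <<'E'
from h import *
import pickle
np.set_printoptions(precision=4,suppress=True)
s=monitor.read_state(); im=camera('wrist'); np.save('pics/r6.npy',im); pickle.dump(s,open('pics/r6.pkl','wb')); print(s['t'],s['position'],s['tcp_rot'],s['qpos'])
save('r6',cv2.resize(im[40:360,:400],None,fx=1.85,fy=1.85,interpolation=cv2.INTER_CUBIC))
E
```

```text
14.35 [ 0.6381 -0.0288  0.1986] [[-0.9967  0.0814 -0.0009]
 [ 0.0814  0.9967  0.0004]
 [ 0.0009  0.0003 -1.    ]] [-9.1492 30.2613  7.1653 66.9593  0.0139 -4.4792]
```

View pics/r6.png

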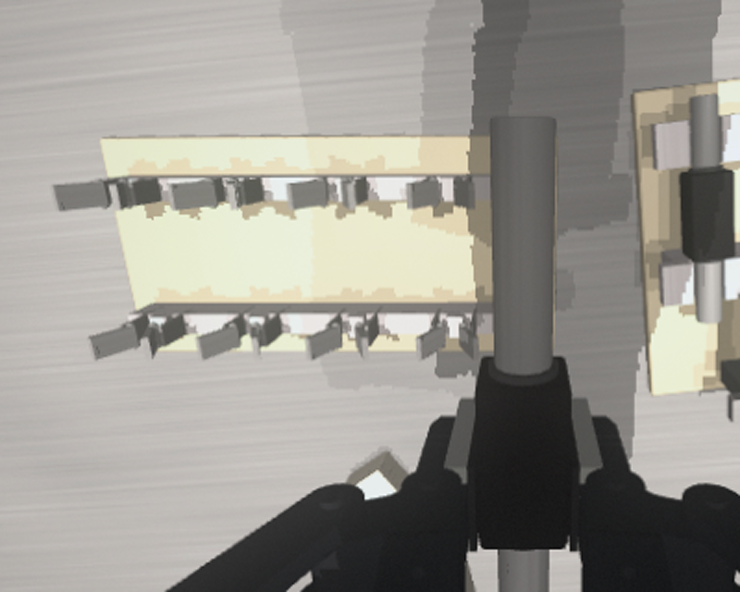

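```bash
python3 - <<'E'
from h import *
import pickle
np.set_printoptions(precision=2,suppress=True)
s=pickle.load(open('pics/r6.pkl','rb')); C=cam('wrist',s); p=s['position']; R=np.array(s['tcp_rot'])
o=lambda q:(np.array(q)+.5)/1.85-.5+[0,40]
def T(q,z): return (R.T@(ray(C,[o(q)],z)[0]-p))*1000
print('bar axis side L/R near end',T((492,125),p[2]+.0187),T((554,125),p[2]+.0187),T((492,350),p[2]+.0187),T((554,350),p[2]+.0187))
print('bar end top',T((523,117),p[2]+.0187+.007),T((523,117),p[2]+.0187-.007),T((523,117),p[2]+.0187))
print('grip top far edge',T((522,360),p[2]+.0187+.011))
ic=np.linalg.inv
W=lambda q,z: ray(C,[o(q)],z)[0,:2]
a,b,c=W((104,138),.01),W((480,136),.01),W((133,305),.01)
ang=lambda a,b:(np.linalg.norm(b-a),np.degrees(np.arctan2(*(b-a)[::-1])))
print(a,ang(a,b),ang(a,c))
# jaw lips: use pair mid points
th=np.radians(ang(a,b)[1]-90);u=np.array([np.cos(th),np.sin(th)]);v=np.array([-u[1],u[0]])
O=a+.065*u+.118*v; print('origin',O,np.degrees(th)); print('clips',[O+v*y/1000 for y in(84,28,-28)])
# inner lip bottoms/tops local
for q in[(105,195),(130,190),(216,195),(238,190),(328,190),(347,188),(440,190),(456,188),(130,330),(150,335),(240,330),(255,335),(343,330),(360,335),(443,330),(465,335)]:
    w=W(q,.07); print(q,(w-O)@u*1000,(w-O)@v*1000)
E
```

```text
bar axis side L/R near end [ 79.95  -7.42 -18.63] [ 79.95   5.46 -18.62] [ 29.96  -8.25 -18.67] [ 29.96   6.26 -18.67]
bar end top [ 81.33  -0.98 -25.62] [ 81.72  -0.98 -11.62] [ 81.52  -0.98 -18.62]
grip top far edge [ 31.93  -1.2  -29.67]
[ 0.54 -0.26] (np.float64(0.21280274773645952), np.float64(85.2805744563401)) (np.float64(0.09855843976234699), np.float64(-6.812595741764843))
origin [ 0.62 -0.15] -4.719425543659895
clips [array([ 0.62, -0.06]), array([ 0.62, -0.12]), array([ 0.61, -0.18])]
(105, 195) -39.09628245013146 -80.29620039535426
(130, 190) -41.35368283854539 -67.64247713880408
(216, 195) -38.797786767585414 -26.615912958212096
(238, 190) -41.075164895585154 -15.728357612642018
(328, 190) -40.92252163269195 27.028661061892738
(347, 188) -41.82228429098518 36.0965698293473
(440, 190) -40.82758440735361 79.8362575555407
(456, 188) -41.74399587325044 87.38981707592575
(130, 330) 28.94701714734098 -82.448405290626
(150, 335) 31.647871215184267 -72.54020170530472
(240, 330) 28.87065512186809 -25.316081058767477
(255, 335) 31.563653100952006 -17.984864982125053
(343, 330) 28.81151213052202 27.47488171809311
(360, 335) 31.496229665957678 35.90473912526036
(443, 330) 28.764704069440477 78.32630023999656
(465, 335) 31.4445134609468 89.3999045169991
```

```bash
python3 - <<'E'
from h import *
import pickle
np.set_printoptions(precision=4,suppress=True)
s=pickle.load(open('pics/r6.pkl','rb')); C=cam('wrist',s)
o=lambda q:(np.array(q)+.5)/1.85-.5+[0,40]
W=lambda q,z: ray(C,[o(q)],z)[0,:2]
a,b=W((104,138),.01),W((480,136),.01)
th=np.arctan2(*(b-a)[::-1])-np.pi/2;u=np.array([np.cos(th),np.sin(th)]);v=np.array([-u[1],u[0]])
O=a+.065*u+.118*v; print(O,a,b,[O+v*y/1000 for y in(84,28,-28)])
for z in(.05,.06,.07,.076): print(z,[((W(m,z)-O)@v*1000).round(1) for m in[(448,189),(337,189),(227,192),(117,193)]])
E
```

```text
[ 0.6157 -0.1473] [ 0.5412 -0.2596] [ 0.5587 -0.0475] [array([ 0.6226, -0.0636]), array([ 0.618 , -0.1194]), array([ 0.6134, -0.1752])]
0.05 [np.float64(81.0), np.float64(24.9), np.float64(-31.4), np.float64(-88.5)]
0.06 [np.float64(82.3), np.float64(28.1), np.float64(-26.3), np.float64(-81.4)]
0.07 [np.float64(83.6), np.float64(31.3), np.float64(-21.1), np.float64(-74.2)]
0.076 [np.float64(84.4), np.float64(33.3), np.float64(-18.0), np.float64(-70.0)]
```

```bash
python3 - <<'E'
from h import *
import pickle
np.set_printoptions(precision=4,suppress=True)
s=pickle.load(open('pics/d5.pkl','rb')); C=cam('wrist',s); print(C[0][0,0])
im=np.load('pics/d5.npy'); a=im[95:150,45:115]
b=np.load('pics/w2.npy')[148:188,145:195]
f=lambda c:cv2.resize(c,(380,int(380*c.shape[0]/c.shape[1])),interpolation=cv2.INTER_CUBIC)[:290]
save('knob',np.hstack([f(a),f(b)]))
for px in[(56,123),(84,123),(70,109),(70,137)]: print(ray(C,[px],.044)[0])
E
```

```text
306.2861581363332
[ 0.6242 -0.0407  0.044 ]
[ 0.6233 -0.0103  0.044 ]
[ 0.6095 -0.0231  0.044 ]
[ 0.6384 -0.0279  0.044 ]
```

View pics/knob.png

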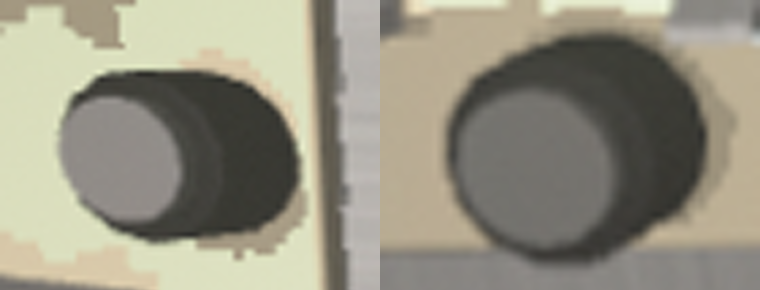

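The knob is about 34 mm across and about 38 mm from clip0, so a finger tip at full depth could touch it. For clip0 I'll rest the holder in the jaw mouths and regrip it higher, with the tips above 44 mm, before pressing.

Request:
play_rows --steps '[[[0,0,0],[-0.007,-0.018,-0.01],1],[[0,0,0],[-0.014,-0.0372,-0.02],1],[[0,0,0],[-0.014,-0.0372,-0.04],1],[[0,0,0],[-0.014,-0.0372,-0.07],1],[[0,0,0],[-0.014,-0.0372,-0.1],1],[[0,0,0],[-0.014,-0.0372,-0.118],1],[[0,0,0],[-0.014,-0.0372,-0.125],1],[[0,0,0],[-0.014,-0.0372,-0.13],1],[[0,0,0],[-0.014,-0.0372,-0.134],1],[[0,0,0],[-0.014,-0.0372,-0.134],1]]'

```text
t: 15.4
position: [0.6248, -0.0669, 0.0655]
tcp_rot: [[-0.997, 0.082, 0.001], [0.082, 0.997, -0.0], [-0.001, -0.0, -1.0]]
ft_force: [-0.6, 0.2, -1.3]
grip_width: 0.0212
gripper_force: 59.3
```

```bash
python3 - <<'E'
from h import *
import pickle
np.set_printoptions(precision=4,suppress=True)
s=monitor.read_state(); im=camera('wrist'); np.save('pics/c7.npy',im); pickle.dump(s,open('pics/c7.pkl','wb')); print(s['t'],s['position'],s['tcp_rot'],s['ft_force'])
save('c7',cv2.resize(im[20:300,130:430],None,fx=2.1,fy=2.1,interpolation=cv2.INTER_CUBIC))
E
```

```text
15.4 [ 0.6248 -0.0669  0.0655] [[-0.9966  0.0822  0.0007]
 [ 0.0822  0.9966 -0.0002]
 [-0.0007 -0.0001 -1.    ]] [-0.6237  0.1736 -1.2995]
```

View pics/c7.png

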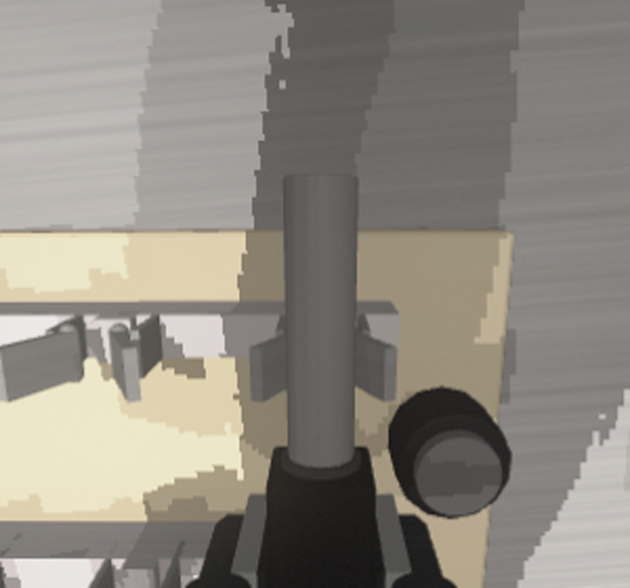

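The jaws of clip0 at crop (270,370) and (377,365) are symmetric about the bar at x = 321, to within about 0.5 mm. The knob at (455,460) is close to the right finger, so the higher regrip is needed.

```bash
python3 - <<'E'
from h import *
import pickle
np.set_printoptions(precision=2,suppress=True)
s=pickle.load(open('pics/c7.pkl','rb')); C=cam('wrist',s); p=s['position']; R=np.array(s['tcp_rot'])
o=lambda q:(np.array(q)+.5)/2.1-.5+[130,20]
T=lambda q,z:(R.T@(ray(C,[o(q)],z)[0]-p))*1000
zb=p[2]+.0187
print('end',T((321,175),zb),T((321,175),zb-.007),'plate',T((200,230.5),.01),T((420,231.5),.01),T((512,234),.01),'jaw mid',T((323.5,365),.07), 'knob cap',T((458,473),.044))
E
```

```text
end [ 81.5   -0.93 -18.76] [ 81.69  -0.93 -11.76] plate [ 67.94 -37.07  55.46] [67.62 28.61 55.45] [66.96 56.21 55.45] jaw mid [42.1  -0.39 -4.53] knob cap [ 4.34 37.16 21.5 ]
```

Request:
play_rows --steps '[[[0,0,0],[0,0,-0.003],1],[[0,0,0],[0,0,-0.006],1],[[0,0,0],[0,0,-0.009],1],[[0,0,0],[0,0,-0.012],1],[[0,0,0],[0,0,-0.012],1]]'

```text
t: 15.95
position: [0.6241, -0.0669, 0.0525]
tcp_rot: [[-0.997, 0.083, -0.001], [0.083, 0.997, 0.0], [0.001, 0.0, -1.0]]
ft_force: [0.2, -0.6, -2.0]
grip_width: 0.0208
gripper_force: 59.3
```

Request:
play_rows --steps '[[[0,0,0],[-0.0008,0.0004,-0.0015],1],[[0,0,0],[-0.0008,0.0004,-0.003],1],[[0,0,0],[-0.0008,0.0004,-0.004],1],[[0,0,0],[-0.0008,0.0004,-0.004],1]]'

```text
t: 16.35
position: [0.6236, -0.0666, 0.049]
tcp_rot: [[-0.997, 0.082, -0.0], [0.082, 0.997, 0.0], [0.0, 0.0, -1.0]]
ft_force: [0.0, -0.6, -2.3]
grip_width: 0.0207
gripper_force: 59.3
```

Request:
play_rows --steps '[[[0,0,0],[0,0,-0.0015],1],[[0,0,0],[0,0,-0.0015],0.75],[[0,0,0],[0,0,-0.0015],0.35],[[0,0,0],[0,0,-0.0015],0.3],[[0,0,0],[0,0,-0.0015],0.3],[[0,0,0],[0,0,-0.0015],0.3]]'

```text
t: 16.95
position: [0.6238, -0.0666, 0.0478]
tcp_rot: [[-0.997, 0.082, 0.0], [0.082, 0.997, -0.0], [-0.0, -0.0, -1.0]]
ft_force: [0.1, 0.1, -0.1]
grip_width: 0.03
gripper_force: 0.0
```

```bash
python3 - <<'E'
from h import *
import pickle
np.set_printoptions(precision=4,suppress=True)
s=monitor.read_state(); im=camera('wrist'); np.save('pics/c8.npy',im); pickle.dump(s,open('pics/c8.pkl','wb')); print(s['t'],s['position'],s['ft_force'],s['grip_width'])
save('c8',cv2.resize(im[20:300,130:430],None,fx=2.1,fy=2.1,interpolation=cv2.INTER_CUBIC))
for f in('c7','c8'):
    g=np.load(f'pics/{f}.npy').astype(int).sum(2)
    for r in(110,115,122,150): print(f,r,g[r,258:308].tolist())
    print(f,'col',g[88:125,283].tolist())
E
```

```text
16.95 [ 0.6238 -0.0666  0.0478] [ 0.1172  0.0672 -0.1047] 0.030016014601602588
c7 110 [304, 306, 304, 305, 301, 305, 275, 236, 251, 252, 255, 265, 273, 281, 281, 278, 280, 283, 288, 294, 298, 297, 295, 299, 307, 307, 303, 307, 304, 299, 297, 296, 293, 291, 289, 286, 280, 274, 271, 266, 261, 246, 286, 342, 340, 342, 337, 336, 341, 338]
c7 115 [307, 307, 305, 306, 300, 300, 302, 233, 250, 251, 257, 266, 277, 274, 280, 276, 279, 284, 288, 296, 298, 299, 301, 301, 306, 305, 303, 305, 301, 300, 297, 297, 293, 293, 288, 286, 284, 275, 274, 268, 262, 250, 283, 330, 329, 328, 326, 325, 328, 330]
c7 122 [303, 303, 302, 303, 302, 303, 299, 234, 250, 252, 258, 269, 274, 279, 282, 279, 284, 283, 291, 295, 300, 297, 298, 303, 306, 306, 304, 304, 304, 299, 298, 297, 292, 292, 290, 288, 279, 278, 272, 270, 262, 244, 283, 335, 334, 332, 334, 334, 331, 333]
c7 150 [371, 370, 373, 372, 373, 374, 371, 292, 246, 257, 263, 270, 278, 287, 284, 284, 280, 288, 291, 297, 303, 306, 301, 300, 308, 310, 306, 306, 305, 303, 300, 296, 294, 292, 290, 286, 283, 279, 275, 268, 257, 252, 426, 426, 428, 427, 424, 423,
[... 728 characters left out ...]
302, 299, 299, 296, 296, 295, 295, 294, 234, 244, 256, 257, 263, 275, 279, 282, 282, 280, 286, 290, 294, 301, 300, 303, 302, 308, 313, 313, 308, 304, 303, 296, 299, 290, 293, 288, 285, 280, 276, 271, 265, 256, 242, 332, 332, 328, 330, 331, 331, 331]
c8 150 [370, 372, 370, 371, 369, 371, 368, 368, 307, 240, 256, 258, 267, 272, 284, 289, 284, 283, 286, 291, 300, 300, 308, 304, 305, 307, 309, 306, 307, 309, 304, 300, 297, 296, 293, 291, 285, 279, 278, 271, 262, 252, 330, 425, 426, 421, 424, 424, 423, 424]
c8 col [295, 293, 291, 290, 290, 289, 291, 292, 290, 289, 292, 295, 292, 291, 278, 300, 304, 307, 307, 303, 307, 306, 310, 307, 305, 306, 306, 308, 304, 307, 311, 309, 307, 308, 308, 306, 305]
```

Request:
play_rows --steps '[[[0,0,0],[0,0,0.008],0.3],[[0,0,0],[0,0,0.0148],0.3],[[0,0,0],[0,0,0.0148],0.3],[[0,0,0],[0,0,0.0148],1],[[0,0,0],[0,0,0.0148],1],[[0,0,0],[0,0,0.0148],1],[[0,0,0],[0,0,0.0148],1],[[0,0,0],[0,0,0.0148],1]]' --grip_force 90

```text
t: 17.8
position: [0.6239, -0.0666, 0.0624]
tcp_rot: [[-0.997, 0.082, 0.0], [0.082, 0.997, 0.0], [-0.0, 0.0, -1.0]]
ft_force: [1.6, -0.3, 1.9]
grip_width: 0.0194
gripper_force: 88.1
```

Request:
play_rows --steps '[[[0,0,0],[0,0,-0.002],1],[[0,0,0],[0,0,-0.004],1],[[0,0,0],[0,0,-0.006],1],[[0,0,0],[0,0,-0.008],1],[[0,0,0],[0,0,-0.01],1],[[0,0,0],[0,0,-0.01],1]]'

```text
t: 18.4
position: [0.6231, -0.0665, 0.0515]
tcp_rot: [[-0.997, 0.083, -0.001], [0.083, 0.997, 0.0], [0.001, 0.0, -1.0]]
ft_force: [1.4, 0.1, -5.0]
grip_width: 0.0194
gripper_force: 88.3
```

Request:
play_rows --steps '[[[0,0,0],[0,0,-0.002],1],[[0,0,0],[0,0,-0.004],1],[[0,0,0],[0,0,-0.005],1],[[0,0,0],[0,0,-0.006],1],[[0,0,0],[0,0,-0.007],1],[[0,0,0],[0,0,-0.007],1]]'

```text
t: 19.0
position: [0.6235, -0.0666, 0.0484]
tcp_rot: [[-0.997, 0.082, 0.001], [0.082, 0.997, -0.001], [-0.001, -0.0, -1.0]]
ft_force: [-12.0, 2.4, 31.3]
grip_width: 0.0187
gripper_force: 92.8
```

Request:
play_rows --steps '[[[0,0,0],[0,0,0.002],1],[[0,0,0],[0,0,0.003],1],[[0,0,0],[0,0,0.003],1]]'

```text
t: 19.3
position: [0.6234, -0.0665, 0.0487]
tcp_rot: [[-0.997, 0.082, -0.0], [0.082, 0.997, 0.0], [0.0, 0.0, -1.0]]
ft_force: [-4.2, 1.6, 8.4]
grip_width: 0.0189
gripper_force: 89.8
```

```bash
cat >> h.py <<'E'
def barmeas(im,s,rows=(112,116,120),c0=240,c1=325):
    """bar px width & mid via gradient extremes per row (channel sum)"""
    g=cv2.GaussianBlur(im.astype(np.float32).sum(2),(1,5),0); out=[]
    for r in rows:
        d=np.abs(np.gradient(g[r])); l=c0+np.argmax(d[c0:280]); q=284+np.argmax(d[284:c1])
        f=lambda k:(d[k-2:k+3]*np.arange(k-2,k+3)).sum()/d[k-2:k+3].sum()
        out.append((f(l),f(q)))
    return np.array(out)
E
python3 - <<'E'
from h import *
import pickle
np.set_printoptions(precision=4,suppress=True)
s=monitor.read_state(); im=camera('wrist'); np.save('pics/c9.npy',im); pickle.dump(s,open('pics/c9.pkl','wb')); print(s['t'],s['position'],s['ft_force'],s['grip_width'])
for f in('c7','c8','c9'):
    i=np.load(f'pics/{f}.npy'); b=barmeas(i,None,rows=(116,122,128)); st=pickle.load(open(f'pics/{f}.pkl','rb'))
    print(f,st['position'][2],b.tolist(),np.diff(b,axis=1).ravel())
i=np.load('pics/c9.npy').astype(int).sum(2); print(i[88:125,283].tolist())
E
```

```text
19.3 [ 0.6234 -0.0665  0.0487] [-4.1598  1.5613  8.3839] 0.018905432586471878
c7 0.065503625421839 [[249.5424624829468, 299.9157386785449], [249.97658744235545, 299.90767669935747], [250.5090993933738, 299.65244347191833]] [50.3733 49.9311 49.1433]
c8 0.04775100409710312 [[245.55035605289928, 300.37587168758716], [246.5383674182835, 300.3860369609856], [243.76809557273367, 300.2235801581596]] [54.8255 53.8477 56.4555]
c9 0.04870427821723179 [[245.58159633960346, 297.39242627345845], [246.51866062085804, 297.7657722987672], [244.1772041128856, 297.216573816156]] [51.8108 51.2471 53.0394]
[293, 295, 294, 289, 288, 289, 290, 287, 287, 291, 293, 296, 291, 288, 279, 307, 312, 308, 309, 309, 311, 308, 310, 309, 310, 310, 308, 309, 311, 310, 310, 310, 309, 310, 311, 309, 309]
```

```bash
python3 - <<'E'
from h import *
for f in('c8','c9'):
    i=np.load(f'pics/{f}.npy'); b=barmeas(i,None,rows=(116,122,128),c0=258); print(f,b.mean(0),np.diff(b,axis=1).ravel())
E
```

```text
c8 [265.62784297 300.32849627] [34.71899025 34.72782057 34.65514907]
c9 [266.50228551 297.45825746] [31.12825888 31.15014448 30.58951251]
```

```bash
cat >> h.py <<'E'
def axisz(im,s,rows=(116,122,128),c0=258):
    C=cam('wrist',s); b=barmeas(im,s,rows,c0); out=[]
    from scipy.optimize import brentq
    for r,(l,q) in zip(rows,b):
        w=lambda z:np.linalg.norm(np.diff(ray(C,[(l,r),(q,r)],z),axis=0))-.014
        out.append(brentq(w,0,.15))
    return np.array(out)
E
python3 - <<'E'
from h import *
import pickle
np.set_printoptions(precision=4,suppress=True)
for f in('c7','c8','c9'):
    s=pickle.load(open(f'pics/{f}.pkl','rb')); i=np.load(f'pics/{f}.npy'); z=axisz(i,s,c0=258); print(f,s['position'][2],z,z-s['position'][2])
E
```

```text
c7 0.065503625421839 [0.081  0.0817 0.0818] [0.0155 0.0162 0.0163]
c8 0.04775100409710312 [0.0612 0.062  0.0624] [0.0135 0.0142 0.0147]
c9 0.04870427821723179 [0.0473 0.0482 0.0464] [-0.0014 -0.0005 -0.0023]
```

Request:
play_rows --steps '[[[0,0,0],[0,0,0],0.6],[[0,0,0],[0,0,0],0.25],[[0,0,0],[0,0,0],0.25],[[0,0,0],[0,0,0.02],0.25],[[0,0,0],[0,0,0.06],0.25],[[0,0,0],[0,0,0.1],0.25],[[0,0,0],[0,0,0.12],0.1],[[0,0,0],[0,0,0.12],0.1],[[0,0,0],[0,0,0.12],0.1]]'

```text
t: 20.25
position: [0.6238, -0.0667, 0.1681]
tcp_rot: [[-0.997, 0.083, 0.0], [0.083, 0.997, -0.0], [-0.0, -0.0, -1.0]]
ft_force: [-0.7, -0.2, -0.2]
grip_width: 0.0387
gripper_force: 0.0
```

```bash
python3 - <<'E'
from h import *
import pickle
np.set_printoptions(precision=4,suppress=True)
s=monitor.read_state(); im=camera('wrist'); np.save('pics/c10.npy',im); pickle.dump(s,open('pics/c10.pkl','wb')); print(s['t'],s['position'],s['ft_force'])
C=cam('wrist',s)
print(proj(C,[[.6234-.038,-.0665+.003,.047],[.6234-.08,-.0665+.0066,.047],[.6234-.065,-.0665+.0053,.01]]))
g=im.astype(int).sum(2)
u,v=proj(C,[[.6234-.07,-.0665+.0057,.047]])[0].astype(int); print(u,v,g[v,u-25:u+25].tolist()); print(g[v-30:v+25,u].tolist()); print(g[v-30:v+25,u+40].tolist())
E
```

```text
20.25 [ 0.6238 -0.0667  0.1681] [-0.695  -0.1839 -0.1902]
[[283.7189 160.5784]
 [283.9163 109.0599]
 [283.6866 126.1337]]
283 121 [487, 487, 486, 486, 484, 311, 309, 311, 308, 309, 305, 310, 309, 306, 308, 305, 255, 262, 273, 284, 288, 290, 302, 309, 304, 309, 307, 303, 313, 307, 316, 299, 285, 308, 336, 337, 336, 338, 333, 335, 335, 337, 337, 335, 335, 335, 337, 336, 336, 339]
[298, 295, 293, 295, 294, 297, 301, 300, 295, 297, 293, 293, 299, 297, 293, 289, 314, 311, 311, 313, 313, 312, 313, 311, 314, 316, 312, 312, 311, 313, 309, 311, 314, 314, 313, 313, 315, 314, 315, 317, 318, 315, 317, 334, 359, 358, 360, 356, 359, 357, 359, 357, 359, 359, 359]
[323, 322, 326, 327, 324, 328, 323, 320, 322, 326, 326, 325, 328, 328, 327, 329, 332, 327, 333, 340, 333, 328, 327, 328, 326, 331, 331, 337, 338, 337, 333, 334, 328, 330, 353, 409, 428, 431, 431, 430, 431, 432, 433, 431, 435, 436, 433, 430, 430, 430, 430, 430, 430, 431, 430]
```

```bash
python3 - <<'E'
from h import *
import pickle
np.set_printoptions(precision=4,suppress=True)
for f,row,z in(('c7',103.7,.083),('c8',102.3,.065),('c9',102.3,.0475),('c10',106.5,.0475)):
    s=pickle.load(open(f'pics/{f}.pkl','rb')); C=cam('wrist',s); im=np.load(f'pics/{f}.npy').astype(int).sum(2)
    w=ray(C,[(283,row)],z)[0]
    e=[]
    for col in (200,320):
        g=cv2.GaussianBlur(im.astype(np.float32),(9,3),0)[:,col]; d=np.abs(np.gradient(g)); k=100+np.argmax(d[100:150]); k=(d[k-2:k+3]*np.arange(k-2,k+3)).sum()/d[k-2:k+3].sum(); x=ray(C,[(col,k)],.01)[0]; e.append((col,round(float(k),2),x[:2].round(4).tolist()))
    print(f,s['position'],w,e)
    # plate edge at bar's y
    (c1,_,a),(c2,_,b)=e; t=(w[1]-a[1])/(b[1]-a[1]); xe=a[0]+t*(b[0]-a[0]); print('  diff',(xe-w[0])*1000)
E
```

```text
c7 [ 0.6248 -0.0669  0.0655] [ 0.5437 -0.0609  0.083 ] [(200, 130.85, [0.5536, -0.114]), (320, 130.34, [0.5596, -0.0389])]
  diff 14.10264850132803
c8 [ 0.6238 -0.0666  0.0478] [ 0.5422 -0.0607  0.065 ] [(200, 134.12, [0.5538, -0.1093]), (320, 133.91, [0.5594, -0.0408])]
  diff 15.570005092590545
c9 [ 0.6234 -0.0665  0.0487] [ 0.5413 -0.0605  0.0475] [(200, 135.07, [0.5539, -0.1096]), (320, 134.37, [0.5593, -0.0406])]
  diff 16.470526966305133
c10 [ 0.6238 -0.0667  0.1681] [ 0.5414 -0.0605  0.0475] [(200, 147.29, [0.5713, -0.1436]), (320, 125.46, [0.5606, -0.0268])]
  diff 22.325733790671265
```

Request:
play_rows --steps '[[[0,0,1.2],[-0.003,0.045,0],0],[[0,0,2.4],[-0.007,0.09,0],0],[[0,0,3.6],[-0.01,0.135,0],0],[[0,0,4.8],[-0.014,0.18,0],-0.08],[[0,0,6],[-0.017,0.225,0],-0.08],[[0,0,7.1],[-0.021,0.27,0],-0.08],[[0,0,7.1],[-0.0238,0.303,0],-0.08],[[0,0,7.1],[-0.0238,0.303,-0.03],-0.08],[[0,0,7.1],[-0.0238,0.303,-0.06],-0.08],[[0,0,7.1],[-0.0238,0.303,-0.06],-0.08]]'

```text
t: 21.3
position: [0.596, 0.2358, 0.1028]
tcp_rot: [[-0.999, -0.042, -0.009], [-0.042, 0.999, -0.003], [0.009, -0.002, -1.0]]
ft_force: [-1.2, -0.0, -0.1]
grip_width: 0.0461
gripper_force: 0.0
```

```bash
python3 - <<'E'
from h import *
import pickle
np.set_printoptions(precision=4,suppress=True)
s=monitor.read_state(); im=camera('wrist'); np.save('pics/h2.npy',im); pickle.dump(s,open('pics/h2.pkl','wb')); print(s['t'],s['position'],s['tcp_rot'][:,0])
C=cam('wrist',s); p=s['position']; R=np.array(s['tcp_rot'])
g=im.astype(int).sum(2)
for x in(-66,-35,0): # expected tool coords of bar
    w=p+R@np.array([-x/1000,0,0]); w[2]=.047; u,v=proj(C,[w])[0].astype(int); print(x,u,v,g[v,u-30:u+30].tolist())
E
```

```text
21.3 [0.596  0.2358 0.1028] [-0.9991 -0.042   0.0092]
-66 284 133 [343, 344, 344, 344, 342, 342, 342, 345, 343, 344, 347, 346, 344, 342, 347, 345, 346, 346, 348, 348, 345, 347, 347, 349, 348, 347, 348, 347, 347, 345, 348, 345, 350, 351, 349, 347, 349, 350, 349, 347, 349, 351, 348, 348, 349, 349, 350, 353, 349, 353, 348, 351, 348, 351, 347, 348, 351, 352, 352, 351]
-35 284 181 [398, 400, 399, 398, 395, 401, 399, 401, 400, 398, 399, 399, 401, 400, 398, 401, 393, 341, 385, 275, 276, 292, 307, 316, 325, 338, 344, 341, 341, 351, 348, 342, 347, 342, 331, 323, 312, 300, 287, 278, 371, 392, 350, 432, 475, 475, 479, 476, 469, 464, 469, 475, 473, 472, 464, 464, 465, 463, 461, 468]
0 284 231 [459, 459, 459, 463, 458, 460, 459, 459, 459, 461, 459, 458, 446, 123, 122, 120, 125, 120, 125, 127, 125, 123, 119, 124, 122, 123, 123, 123, 123, 125, 130, 126, 122, 126, 125, 122, 125, 126, 122, 123, 126, 127, 124, 126, 127, 150, 366, 461, 459, 462, 461, 461, 462, 463, 515, 516, 517, 513, 507, 459]
```

Request:
play_rows --steps '[[[0,0,0],[0,0,-0.025],-0.08],[[0,0,0],[0,0,-0.05],-0.08],[[0,0,0],[0,0,-0.07],-0.08],[[0,0,0],[0,0,-0.079],-0.08],[[0,0,0],[0,0,-0.079],-0.08],[[0,0,0],[0,0,-0.079],0.5],[[0,0,0],[0,0,-0.079],1],[[0,0,0],[0,0,-0.079],1],[[0,0,0],[0,0,-0.079],1],[[0,0,0],[0,0,-0.079],1]]' --grip_force 70

```text
t: 22.35
position: [0.6011, 0.2367, 0.0311]
tcp_rot: [[-0.999, -0.041, 0.003], [-0.041, 0.999, 0.001], [-0.003, 0.001, -1.0]]
ft_force: [-1.0, 0.6, 6.2]
grip_width: 0.0208
gripper_force: 68.6
```

Request:
play_rows --steps '[[[0,0,0],[0,0,0.01],1],[[0,0,0],[0,0,0.03],1],[[0,0,0],[0,0,0.06],1],[[0,0,0],[0,0,0.09],1],[[0,0,0],[0,0,0.12],1],[[0,0,0],[0,0,0.14],1],[[0,0,-1],[0.001,-0.04,0.14],1],[[0,0,-2],[0.003,-0.08,0.14],1],[[0,0,-3],[0.005,-0.12,0.14],1]]'

```text
t: 23.25
position: [0.6047, 0.1154, 0.1704]
tcp_rot: [[-1.0, 0.011, 0.001], [0.011, 1.0, -0.0], [-0.001, -0.0, -1.0]]
ft_force: [0.6, 0.4, -1.1]
grip_width: 0.0207
gripper_force: 68.8
```

Request:
play_rows --steps '[[[0,0,-1],[0.003,-0.045,0],1],[[0,0,-2],[0.006,-0.09,0],1],[[0,0,-3],[0.009,-0.135,0],1],[[0,0,-4.1],[0.012,-0.18,0],1],[[0,0,-4.1],[0.0146,-0.22,0],1],[[0,0,-4.1],[0.0146,-0.239,-0.02],1],[[0,0,-4.1],[0.0146,-0.239,-0.05],1],[[0,0,-4.1],[0.0146,-0.239,-0.08],1],[[0,0,-4.1],[0.0146,-0.239,-0.1],1],[[0,0,-4.1],[0.0146,-0.239,-0.1],1]]'

```text
t: 24.25
position: [0.6173, -0.122, 0.0672]
tcp_rot: [[-0.997, 0.083, -0.005], [0.083, 0.997, 0.002], [0.005, 0.001, -1.0]]
ft_force: [-0.3, 0.4, -2.0]
grip_width: 0.0211
gripper_force: 68.7
```

Request:
play_rows --steps '[[[0,0,0],[0,0,0],1],[[0,0,0],[0,0,0],1]]'

```text
t: 24.45
position: [0.6206, -0.1228, 0.0712]
tcp_rot: [[-0.997, 0.082, 0.002], [0.082, 0.997, -0.001], [-0.002, -0.001, -1.0]]
ft_force: [-0.2, 1.3, -1.4]
grip_width: 0.0212
gripper_force: 68.7
```

```bash
python3 - <<'E'
from h import *
import pickle
np.set_printoptions(precision=4,suppress=True)
s=monitor.read_state(); im=camera('wrist'); np.save('pics/k1.npy',im); pickle.dump(s,open('pics/k1.pkl','wb')); print(s['t'],s['position'],s['tcp_rot'][:,0],s['ft_force'])
save('k1',cv2.resize(im[60:300,130:430],None,fx=2.1,fy=2.1,interpolation=cv2.INTER_CUBIC))
E
```

```text
24.45 [ 0.6206 -0.1228  0.0712] [-0.9966  0.0823 -0.0024] [-0.2103  1.3396 -1.3964]
```

View pics/k1.png

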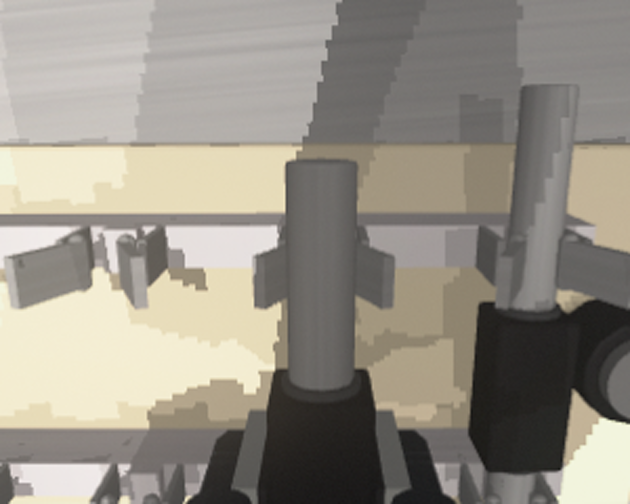

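The second holder is centred over clip1: its jaws at (268,278) and (378,278) are symmetric about the bar at x = 321. holder1 sits level in clip0 between its jaws. All pictures are now used, so the rest goes by numbers.

```bash
cat >> h.py <<'E'
def enddiff(f,half,zaxis_off=.0175,zend=None):
    import pickle
    s=pickle.load(open(f'pics/{f}.pkl','rb')); C=cam('wrist',s); im=np.load(f'pics/{f}.npy').astype(np.float32).sum(2); p=s['position']; R=np.array(s['tcp_rot'])
    z=zend or p[2]+zaxis_off
    w=p+R@np.array([half,-.001,0]); w[2]=z; u,v=proj(C,[w])[0]
    g=im[:,int(u)-4:int(u)+5].mean(1); d=np.abs(np.gradient(g)); a=int(v)-8; k=a+np.argmax(d[a:a+17]); k=(d[k-2:k+3]*np.arange(k-2,k+3)).sum()/d[k-2:k+3].sum()
    E=ray(C,[(u,k)],z)[0]; t=R.T@(E-p)*1000; print(f,'end px',u,k,'pred',v,'tool',t.round(2))
    for dy in(-.035,-.028,.028,.035):
        w=p+R@np.array([.0665,dy,0]); w[2]=.01; u,v=proj(C,[w])[0]
        g=im[:,int(u)-3:int(u)+4].mean(1); d=np.abs(np.gradient(g)); a=int(v)-7; k=a+np.argmax(d[a:a+15]); k=(d[k-2:k+3]*np.arange(k-2,k+3)).sum()/d[k-2:k+3].sum()
        q=R.T@(ray(C,[(u,k)],.01)[0]-p)*1000; print('  plate',round(float(k),2),q.round(2)[:2],'end-plate',(t[0]-q[0]).round(2))
E
python3 - <<'E'
from h import *
enddiff('c7',.0815); enddiff('k1',.0705)
E
```

```text
c7 end px 282.4202488644897 103.31372429342831 pred 103.19159418688739 tool [ 81.44  -1.   -17.56]
  plate 129.9 [ 67.69 -34.93] end-plate 13.75
  plate 129.93 [ 67.66 -27.95] end-plate 13.78
  plate 130.09 [67.55 27.96] end-plate 13.89
  plate 130.3 [67.44 34.96] end-plate 14.01
k1 end px 282.4069075402444 135.26684947795033 pred 132.55400369614935 tool [ 69.41  -1.01 -17.67]
  plate 128.98 [ 67.97 -34.9 ] end-plate 1.43
  plate 128.93 [ 67.99 -27.91] end-plate 1.42
  plate 129.03 [67.92 27.98] end-plate 1.49
  plate 128.93 [67.99 34.96] end-plate 1.42
```

Request:
play_rows --steps '[[[0,0,0],[-0.002,0.0004,-0.004],1],[[0,0,0],[-0.002,0.0004,-0.01],1],[[0,0,0],[-0.002,0.0004,-0.016],1],[[0,0,0],[-0.002,0.0004,-0.02],1],[[0,0,0],[-0.002,0.0004,-0.023],1],[[0,0,0],[-0.002,0.0004,-0.026],1],[[0,0,0],[-0.002,0.0004,-0.029],1],[[0,0,0],[-0.002,0.0004,-0.032],1],[[0,0,0],[-0.002,0.0004,-0.034],1],[[0,0,0],[-0.002,0.0004,-0.034],1]]'

```text
t: 25.5
position: [0.6174, -0.1221, 0.0348]
tcp_rot: [[-0.997, 0.082, -0.0], [0.082, 0.997, 0.0], [0.0, 0.0, -1.0]]
ft_force: [1.3, -0.3, -5.2]
grip_width: 0.0211
gripper_force: 68.5
```

Request:
play_rows --steps '[[[0,0,0],[0,0,-0.002],1],[[0,0,0],[0,0,-0.004],1],[[0,0,0],[0,0,-0.005],1],[[0,0,0],[0,0,-0.0055],1],[[0,0,0],[0,0,-0.006],1],[[0,0,0],[0,0,-0.006],1]]'

```text
t: 26.1
position: [0.6173, -0.1222, 0.0309]
tcp_rot: [[-0.997, 0.082, 0.0], [0.082, 0.997, -0.0], [-0.0, -0.0, -1.0]]
ft_force: [-6.0, 2.3, 16.8]
grip_width: 0.0204
gripper_force: 71.5
```

```bash
python3 - <<'E'
from h import *
import pickle
s=monitor.read_state(); im=camera('wrist'); np.save('pics/k2.npy',im); pickle.dump(s,open('pics/k2.pkl','wb')); print(s['t'],s['position'],s['ft_force'])
enddiff('k2',.069,zend=.047); print(axisz(im,s,rows=(128,132,136)))
E
```

```text
26.1 [ 0.61730329 -0.12217787  0.03092544] [-6.04248217  2.27901166 16.79779613]
k2 end px 282.4261243422116 135.3494337585732 pred 136.03924430999845 tool [ 69.27  -1.   -16.09]
  plate 139.82 [ 64.47 -35.12] end-plate 4.79
  plate 139.67 [ 64.54 -28.09] end-plate 4.73
  plate 139.2 [64.77 28.1 ] end-plate 4.5
  plate 139.08 [64.84 35.12] end-plate 4.43
[0.08272054 0.08360843 0.08993301]
```

Request:
play_rows --steps '[[[0,0,0],[0,0,0.002],0.6],[[0,0,0],[0,0,0.002],0.25],[[0,0,0],[0,0,0.002],0.25],[[0,0,0],[0,0,0.03],0.25],[[0,0,0],[0,0,0.07],0.2],[[0,0,0],[0,0,0.11],0.1],[[0,0,1.5],[-0.002,0.04,0.125],-0.05],[[0,0,3.2],[-0.004,0.08,0.125],-0.08],[[0,0,5],[-0.006,0.12,0.125],-0.08],[[0,0,7.1],[-0.008,0.16,0.125],-0.08]]'

```text
t: 27.15
position: [0.6094, 0.0391, 0.1546]
tcp_rot: [[-0.999, -0.042, 0.001], [-0.042, 0.999, -0.0], [-0.001, -0.0, -1.0]]
ft_force: [0.4, 0.7, 0.9]
grip_width: 0.0462
gripper_force: 0.0
```

Request:
play_rows --steps '[[[0,0,0],[-0.002,0.0307,0],-0.08],[[0,0,0],[-0.002,0.0307,-0.03],-0.08],[[0,0,0],[-0.002,0.0307,-0.055],-0.08],[[0,0,0],[-0.002,0.0307,-0.055],-0.08],[[0,0,0],[-0.002,0.0307,-0.055],-0.08]]'

```text
t: 27.65
position: [0.6074, 0.0684, 0.0997]
tcp_rot: [[-0.999, -0.041, -0.001], [-0.041, 0.999, -0.0], [0.001, 0.0, -1.0]]
ft_force: [0.5, 0.3, -0.4]
grip_width: 0.0461
gripper_force: 0.0
```

```bash
python3 - <<'E'
from h import *
import pickle
np.set_printoptions(precision=4,suppress=True)
s=monitor.read_state(); im=camera('wrist'); np.save('pics/h3.npy',im); pickle.dump(s,open('pics/h3.pkl','wb')); print(s['t'],s['position'],s['tcp_rot'][:,0])
C=cam('wrist',s); p=s['position']; R=np.array(s['tcp_rot'])
g=im.astype(int).sum(2)
for x in(-35,-10,0): 
    w=p+R@np.array([-x/1000,0,0]); w[2]=.047 if x<-22 else .058; u,v=proj(C,[w])[0].astype(int); print(x,u,v,g[v,u-30:u+30].tolist())
w=p+R@np.array([.022,0,0]); w[2]=.058; u,v=proj(C,[w])[0].astype(int); print(v,g[v-15:v+15,u].tolist())
E
```

```text
27.65 [0.6074 0.0684 0.0997] [-0.9992 -0.0412  0.0006]
-35 284 182 [390, 388, 384, 378, 383, 383, 374, 377, 381, 381, 381, 380, 383, 378, 378, 372, 301, 369, 364, 259, 251, 260, 274, 301, 308, 324, 332, 333, 332, 334, 335, 336, 331, 327, 318, 313, 302, 294, 282, 279, 295, 421, 335, 446, 447, 449, 446, 446, 446, 447, 448, 447, 446, 448, 451, 449, 448, 447, 446, 449]
-10 284 224 [455, 459, 454, 455, 453, 451, 453, 453, 455, 454, 449, 455, 441, 112, 115, 116, 116, 114, 118, 113, 111, 113, 113, 116, 115, 110, 113, 110, 111, 111, 112, 118, 113, 112, 115, 114, 112, 112, 114, 116, 114, 115, 112, 118, 116, 115, 165, 452, 453, 453, 451, 452, 454, 450, 451, 451, 450, 450, 454, 452]
0 284 238 [367, 367, 364, 365, 365, 363, 366, 363, 365, 365, 364, 366, 357, 156, 113, 113, 116, 112, 109, 112, 114, 113, 118, 113, 108, 110, 111, 107, 112, 112, 111, 111, 108, 114, 114, 117, 112, 118, 111, 114, 116, 113, 109, 115, 112, 116, 192, 414, 419, 415, 415, 416, 418, 417, 417, 417, 415, 415, 414, 418]
206 [336, 337, 312, 291, 290, 291, 291, 293, 293, 244, 170, 158, 163, 134, 114, 118, 115, 125, 120, 121, 112, 118, 113, 120, 118, 114, 119, 112, 115, 116]
```

Request:
play_rows --steps '[[[0,0,0],[0,0,-0.025],-0.08],[[0,0,0],[0,0,-0.05],-0.08],[[0,0,0],[0,0,-0.065],-0.08],[[0,0,0],[0,0,-0.0705],-0.08],[[0,0,0],[0,0,-0.0705],-0.08],[[0,0,0],[0,0,-0.0705],0.5],[[0,0,0],[0,0,-0.0705],1],[[0,0,0],[0,0,-0.0705],1],[[0,0,0],[0,0,-0.0705],1],[[0,0,0],[0,0,-0.0705],1]]'

```text
t: 28.7
position: [0.6087, 0.0684, 0.0304]
tcp_rot: [[-0.999, -0.041, 0.003], [-0.041, 0.999, -0.0], [-0.003, -0.0, -1.0]]
ft_force: [-0.2, 0.1, 6.6]
grip_width: 0.0209
gripper_force: 68.5
```

Request:
play_rows --steps '[[[0,0,0],[0,0,0.01],1],[[0,0,0],[0,0,0.03],1],[[0,0,0],[0,0,0.06],1],[[0,0,0],[0,0,0.09],1],[[0,0,0],[0,0,0.12],1],[[0,0,0],[0,0,0.14],1],[[0,0,-1],[0.001,-0.03,0.14],1],[[0,0,-2],[0.002,-0.07,0.14],1],[[0,0,-3],[0.003,-0.11,0.14],1],[[0,0,-4],[0.004,-0.15,0.14],1]]'

```text
t: 29.7
position: [0.6114, -0.0828, 0.1699]
tcp_rot: [[-1.0, 0.029, 0.001], [0.029, 1.0, -0.0], [-0.001, -0.0, -1.0]]
ft_force: [1.4, 1.2, -0.8]
grip_width: 0.0211
gripper_force: 68.7
```

Request:
play_rows --steps '[[[0,0,-1.5],[0.0005,-0.04,0],1],[[0,0,-3.05],[0.001,-0.08,0],1],[[0,0,-3.05],[0.0015,-0.0955,-0.01],1],[[0,0,-3.05],[0.0015,-0.0955,-0.04],1],[[0,0,-3.05],[0.0015,-0.0955,-0.07],1],[[0,0,-3.05],[0.0015,-0.0955,-0.09],1],[[0,0,-3.05],[0.0015,-0.0955,-0.1],1],[[0,0,-3.05],[0.0015,-0.0955,-0.1],1],[[0,0,-3.05],[0.0015,-0.0955,-0.1],1],[[0,0,-3.05],[0.0015,-0.0955,-0.1],1]]'

```text
t: 30.7
position: [0.614, -0.1772, 0.0704]
tcp_rot: [[-0.997, 0.081, 0.002], [0.081, 0.997, -0.001], [-0.002, -0.001, -1.0]]
ft_force: [0.4, -0.2, 0.3]
grip_width: 0.0208
gripper_force: 68.6
```

```bash
cat >> h.py <<'E'
def jawmid(f,z=.07):
    import pickle
    s=pickle.load(open(f'pics/{f}.pkl','rb')); C=cam('wrist',s); p=s['position']; R=np.array(s['tcp_rot']); im=np.load(f'pics/{f}.npy').astype(int).sum(2)
    w=p+R@np.array([.041,0,0]); w[2]=z; u,v=proj(C,[w])[0].astype(int)
    return u,v,im[v,u-45:u+46].tolist()
E
python3 - <<'E'
from h import *
import pickle
np.set_printoptions(precision=4,suppress=True)
s=monitor.read_state(); im=camera('wrist'); np.save('pics/m1.npy',im); pickle.dump(s,open('pics/m1.pkl','wb')); print(s['t'],s['position'],s['tcp_rot'][:,0],s['ft_force'])
enddiff('m1',.0595)
for f in('k1','m1'): print(f,jawmid(f))
E
```

```text
30.7 [ 0.614  -0.1772  0.0704] [-0.9967  0.0813 -0.0021] [ 0.4044 -0.2248  0.3061]
m1 end px 282.4160612828381 157.5496004213307 pred 160.32193462110143 tool [ 60.59  -1.01 -17.63]
  plate 132.59 [ 65.76 -35.01] end-plate -5.17
  plate 132.61 [ 65.73 -28.  ] end-plate -5.15
  plate 133.01 [65.48 28.09] end-plate -4.89
  plate 132.88 [65.57 35.09] end-plate -4.98
k1 (np.int64(284), np.int64(192), [637, 637, 638, 638, 637, 636, 637, 637, 638, 637, 634, 477, 329, 327, 327, 327, 324, 287, 286, 287, 284, 287, 285, 283, 287, 283, 282, 272, 266, 282, 290, 300, 308, 307, 308, 320, 317, 319, 319, 321, 315, 314, 318, 322, 325, 314, 314, 316, 317, 315, 312, 306, 305, 300, 290, 287, 282, 274, 263, 254, 261, 271, 270, 268, 267, 263, 268, 267, 263, 261, 266, 264, 263, 286, 304, 303, 304, 303, 335, 441, 440, 439, 441, 445, 440, 439, 442, 440, 440, 441, 440])
m1 (np.int64(284), np.int64(193), [692, 694, 692, 690, 692, 692, 692, 692, 666, 567, 569, 571, 569, 566, 452, 417, 408, 411, 407, 407, 404, 400, 398, 399, 399, 396, 394, 357, 378, 437, 453, 470, 488, 506, 514, 359, 362, 372, 372, 372, 372, 370, 370, 372, 374, 369, 371, 368, 366, 365, 364, 359, 352, 344, 341, 334, 332, 328, 326, 295, 290, 304, 303, 303, 306, 304, 303, 307, 311, 307, 310, 357, 357, 354, 354, 357, 427, 496, 492, 495, 495, 494, 491, 493, 494, 495, 494, 493, 493, 491, 496])
```

Request:
play_rows --steps '[[[0,0,0],[0.002,0,-0.004],1],[[0,0,0],[0.002,0,-0.01],1],[[0,0,0],[0.002,0,-0.016],1],[[0,0,0],[0.002,0,-0.02],1],[[0,0,0],[0.002,0,-0.023],1],[[0,0,0],[0.002,0,-0.026],1],[[0,0,0],[0.002,0,-0.029],1],[[0,0,0],[0.002,0,-0.032],1],[[0,0,0],[0.002,0,-0.034],1],[[0,0,0],[0.002,0,-0.034],1]]'

```text
t: 31.75
position: [0.6149, -0.1769, 0.0343]
tcp_rot: [[-0.997, 0.082, -0.0], [0.082, 0.997, 0.0], [0.0, 0.0, -1.0]]
ft_force: [1.7, -0.1, -4.2]
grip_width: 0.0212
gripper_force: 68.5
```

Request:
play_rows --steps '[[[0,0,0],[0,0,-0.002],1],[[0,0,0],[0,0,-0.004],1],[[0,0,0],[0,0,-0.005],1],[[0,0,0],[0,0,-0.0055],1],[[0,0,0],[0,0,-0.006],1],[[0,0,0],[0,0,-0.006],1]]'

```text
t: 32.35
position: [0.6148, -0.177, 0.0303]
tcp_rot: [[-0.997, 0.082, 0.0], [0.082, 0.997, -0.0], [-0.0, -0.0, -1.0]]
ft_force: [-6.0, 1.4, 15.4]
grip_width: 0.0212
gripper_force: 71.1
```

```bash
python3 - <<'E'
from h import *
import pickle
s=monitor.read_state(); im=camera('wrist'); np.save('pics/m2.npy',im); pickle.dump(s,open('pics/m2.pkl','wb')); print(s['t'],s['position'],s['ft_force'])
enddiff('m2',.0595,zend=.040)
E
```

```text
32.35 [ 0.61479876 -0.17696926  0.03031816] [-5.96700806  1.42754362 15.36910974]
m2 end px 282.4473931584939 157.4022734417229 pred 157.50298970067882 tool [59.54 -1.   -9.69]
  plate 135.63 [ 66.65 -34.99] end-plate -7.11
  plate 135.73 [ 66.59 -27.99] end-plate -7.05
  plate 135.74 [66.57 28.  ] end-plate -7.03
  plate 135.85 [66.53 35.  ] end-plate -6.99
```

Request:
play_rows --steps '[[[0,0,0],[0,0,0.002],0.6],[[0,0,0],[0,0,0.002],0.25],[[0,0,0],[0,0,0.002],0.25],[[0,0,0],[0,0,0.03],0.25],[[0,0,0],[0,0,0.07],0.25],[[0,0,0],[0,0,0.09],0.25],[[0,0,0],[0.003,0.04,0.1],0.25],[[0,0,0],[0.006,0.08,0.1],0.25],[[0,0,0],[0.0086,0.1104,0.1],0.25],[[0,0,0],[0.0086,0.1104,0.07],0.25]]'

```text
t: 33.4
position: [0.6266, -0.0632, 0.1022]
tcp_rot: [[-0.997, 0.078, 0.007], [0.078, 0.997, -0.0], [-0.007, 0.0, -1.0]]
ft_force: [0.6, -0.1, -1.2]
grip_width: 0.032
gripper_force: 0.0
```

Request:
play_rows --steps '[[[0,0,0],[0,0,-0.02],0.25],[[0,0,0],[0,0,-0.04],0.25],[[0,0,0],[0,0,-0.05],0.25],[[0,0,0],[0,0,-0.05],0.25],[[0,0,0],[0,0,-0.05],1],[[0,0,0],[0,0,-0.05],1],[[0,0,0],[0,0,-0.05],1],[[0,0,0],[0,0,-0.05],1],[[0,0,0],[0,0,-0.05],1]]' --grip_force 80

```text
t: 34.3
position: [0.6239, -0.0667, 0.0495]
tcp_rot: [[-0.997, 0.082, 0.001], [0.082, 0.997, -0.0], [-0.001, -0.0, -1.0]]
ft_force: [-2.8, 0.4, 3.7]
grip_width: 0.0193
gripper_force: 79.4
```

Request:
play_rows --steps '[[[0,0,0],[0.001,0,-0.001],1],[[0,0,0],[0.002,0,-0.001],1],[[0,0,0],[0.002,0,-0.001],1],[[0,0,0],[0.002,0,-0.001],1]]'

```text
t: 34.7
position: [0.6242, -0.0666, 0.0493]
tcp_rot: [[-0.997, 0.082, -0.002], [0.082, 0.997, -0.0], [0.002, -0.001, -1.0]]
ft_force: [-12.3, 1.6, 18.5]
grip_width: 0.0192
gripper_force: 81.4
```

```bash
python3 - <<'E'
from h import *
import pickle
s=monitor.read_state(); im=camera('wrist'); np.save('pics/n1.npy',im); pickle.dump(s,open('pics/n1.pkl','wb')); print(s['t'],s['position'],s['ft_force'])
enddiff('c9',.081,zend=.047);enddiff('n1',.081,zend=.047)
E
```

```text
34.7 [ 0.62423109 -0.06662271  0.04931361] [-12.3012196    1.63029952  18.48996146]
c9 end px 282.4533611061893 102.21853221229334 pred 105.60970975295577 tool [82.43 -1.    1.73]
  plate 134.62 [ 65.93 -35.03] end-plate 16.5
  plate 134.15 [ 66.18 -28.01] end-plate 16.25
  plate 134.08 [66.21 28.01] end-plate 16.23
  plate 134.24 [66.13 35.02] end-plate 16.3
n1 end px 282.4574628772963 101.28287871631775 pred 105.65500608667679 tool [82.85 -1.    2.47]
  plate 132.9 [ 66.85 -34.95] end-plate 16.01
  plate 132.86 [ 66.86 -27.96] end-plate 15.99
  plate 133.0 [66.77 28.01] end-plate 16.08
  plate 133.09 [66.73 35.  ] end-plate 16.12
```

Request:
play_rows --steps '[[[0,0,0],[0,0,0.002],1],[[0,0,0],[0.001,0,0.002],1],[[0,0,0],[0.002,0,0.002],1],[[0,0,0],[0.002,0,0.002],1],[[0,0,0],[0.002,0,0.002],1]]'

```text
t: 35.25
position: [0.6276, -0.0666, 0.0496]
tcp_rot: [[-0.997, 0.082, -0.0], [0.082, 0.997, 0.0], [0.0, 0.0, -1.0]]
ft_force: [-1.1, 0.1, -3.8]
grip_width: 0.0196
gripper_force: 79.1
```

```bash
python3 - <<'E'
from h import *
import pickle
s=monitor.read_state(); im=camera('wrist'); np.save('pics/n2.npy',im); pickle.dump(s,open('pics/n2.pkl','wb')); print(s['t'],s['position'],s['ft_force'])
enddiff('n2',.081,zend=.047)
E
```

```text
35.25 [ 0.62755278 -0.06656824  0.0496287 ] [-1.09827128  0.12360094 -3.75465842]
n2 end px 282.45470296090656 101.65454366456619 pred 105.6552074134942 tool [82.7  -1.    2.65]
  plate 127.04 [ 70.12 -34.8 ] end-plate 12.58
  plate 126.97 [ 70.14 -27.84] end-plate 12.56
  plate 127.05 [70.09 27.83] end-plate 12.61
  plate 127.17 [70.04 34.79] end-plate 12.67
```

Request:
play_rows --steps '[[[0,0,0],[-0.001,0,0],1],[[0,0,0],[-0.002,0,0],1],[[0,0,0],[-0.0027,0,0],1],[[0,0,0],[-0.0027,0,0],1],[[0,0,0],[-0.0027,0,0],1]]'

```text
t: 35.8
position: [0.6252, -0.0666, 0.0502]
tcp_rot: [[-0.997, 0.082, 0.001], [0.082, 0.997, -0.0], [-0.001, -0.0, -1.0]]
ft_force: [2.5, 0.2, -3.5]
grip_width: 0.0193
gripper_force: 78.9
```

```bash
python3 - <<'E'
from h import *
import pickle
s=monitor.read_state(); im=camera('wrist'); np.save('pics/n3.npy',im); pickle.dump(s,open('pics/n3.pkl','wb')); print(s['t'],s['position'],s['ft_force'])
enddiff('n3',.081,zend=.054)
E
```

```text
35.8 [ 0.62523186 -0.06664148  0.05017067] [ 2.53119764  0.16979693 -3.46795372]
n3 end px 282.44609181623963 101.68956578864606 pred 105.33088661610235 tool [82.48 -1.   -3.89]
  plate 130.95 [ 67.91 -34.92] end-plate 14.57
  plate 130.84 [ 67.96 -27.93] end-plate 14.52
  plate 131.03 [67.84 27.94] end-plate 14.64
  plate 131.16 [67.78 34.93] end-plate 14.7
```

Request:
play_rows --steps '[[[0,0,0],[0,0,-0.002],1],[[0,0,0],[0,0,-0.003],1],[[0,0,0],[0,0,-0.004],1],[[0,0,0],[0,0,-0.004],1]]'

```text
t: 36.25
position: [0.6253, -0.0667, 0.0492]
tcp_rot: [[-0.997, 0.081, 0.002], [0.081, 0.997, -0.001], [-0.002, -0.001, -1.0]]
ft_force: [-9.0, 3.4, 29.3]
grip_width: 0.0196
gripper_force: 83.0
```

Request:
play_rows --steps '[[[0,0,0],[0,0,0.002],0.7],[[0,0,0],[0,0,0.002],0.25],[[0,0,0],[0,0,0.003],0.25],[[0,0,0],[0,0,0.03],0.25],[[0,0,0],[0,0,0.07],0.2],[[0,0,0],[0,0,0.11],0],[[0,0,1],[0.008,0.03,0.14],0],[[0,0,2.5],[0.016,0.07,0.16],-0.3],[[0,0,4],[0.024,0.11,0.18],-0.6],[[0,0,5.5],[0.032,0.15,0.186],-1]]'

```text
t: 37.25
position: [0.658, 0.0847, 0.2344]
tcp_rot: [[-1.0, -0.015, 0.003], [-0.015, 1.0, -0.0], [-0.003, -0.0, -1.0]]
ft_force: [1.2, 1.4, -1.0]
grip_width: 0.0805
gripper_force: 0.0
```

Request:
play_rows --steps '[[[0,0,1.5],[0.008,0.045,0],-1],[[0,0,1.5],[0.017,0.09,0],-1],[[0,0,1.5],[0.026,0.12,0],-1],[[0,0,1.5],[0.026,0.12,0],-1],[[0,0,1.5],[0.026,0.12,0],-1],[[0,0,1.5],[0.026,0.12,0],-1]]'

```text
t: 37.85
position: [0.6827, 0.2024, 0.2316]
tcp_rot: [[-0.999, -0.04, -0.001], [-0.04, 0.999, -0.001], [0.001, -0.001, -1.0]]
ft_force: [0.2, -0.7, -0.2]
grip_width: 0.0851
gripper_force: 0.0
```

```bash
cat >> h.py <<'E'
def wedge(f,z=.036,box=None):
    import pickle
    s=pickle.load(open(f'pics/{f}.pkl','rb')); C=cam('wrist',s); im=np.load(f'pics/{f}.npy').astype(int)
    m=(im.sum(2)<170).astype(np.uint8); m[270:]=0
    n,L,st,ce=cv2.connectedComponentsWithStats(m); 
    for i in range(1,n):
        if st[i,4]>150:
            r=cv2.minAreaRect(np.argwhere(L==i)[:,::-1].astype(np.float32)); b=cv2.boxPoints(r)
            print(f,st[i].tolist(),ray(C,[ce[i]],z)[0,:2].round(4),'w',[x.round(4).tolist() for x in ray(C,b,z)[:,:2]])
E
python3 - <<'E'
from h import *
import pickle
s=monitor.read_state(); im=camera('wrist'); np.save('pics/q1.npy',im); pickle.dump(s,open('pics/q1.pkl','wb')); print(s['t'],s['position'],s['tcp_rot'][:,0])
wedge('d5'); wedge('q1')
E
```

```text
37.85 [0.68274228 0.20239721 0.23164989] [-9.99213120e-01 -3.96577098e-02  6.38608555e-04]
d5 [361, 61, 8, 52, 259] [0.5761 0.2841] w [[0.6009, 0.2824], [0.5512, 0.2799], [0.5512, 0.2856], [0.6009, 0.2883]]
d5 [251, 82, 23, 49, 1050] [0.5994 0.1774] w [[0.5761, 0.1657], [0.5752, 0.1885], [0.6236, 0.19], [0.6245, 0.1662]]
d5 [306, 85, 21, 49, 573] [0.6025 0.2313] w [[0.5802, 0.2135], [0.5754, 0.2329], [0.6229, 0.2476], [0.6281, 0.2274]]
d5 [159, 86, 11, 46, 299] [0.6054 0.0736] w [[0.5836, 0.069], [0.5826, 0.0764], [0.6282, 0.0783], [0.6293, 0.0706]]
d5 [76, 109, 23, 29, 330] [ 0.623  -0.0093] w [[0.6092, -0.0219], [0.6051, -0.0007], [0.6355, 0.0009], [0.6399, -0.021]]
d5 [365, 121, 38, 21, 176] [0.6183 0.3203] w [[0.628, 0.2907], [0.6047, 0.3248], [0.6185, 0.3361], [0.6424, 0.3017]]
q1 [363, 61, 9, 53, 289] [0.5757 0.284 ] w [[0.6011, 0.2821], [0.551, 0.2798], [0.5511, 0.2857], [0.6013, 0.2883]]
q1 [7, 98, 40, 48, 1556] [ 0.6224 -0.0772] w [[0.5996, -0.0946], [0.5953, -0.0552], [0.6465, -0.0599], [0.6513, -0.1012]]
q1 [58, 109, 41, 31, 575] [ 0.6229 -0.0145] w [[0.612, -0.0415], [0.5985, -0.0062], [0.6323, 0.0034], [0.6466, -0.0328]]
q1 [367, 117, 40, 59, 611] [0.6294 0.3134] w [[0.6528, 0.2756], [0.5966, 0.3092], [0.6116, 0.3352], [0.6695, 0.3023]]
```

Request:
play_rows --steps '[[[0,0,0],[-0.03,0.028,0],-0.08],[[0,0,0],[-0.06,0.056,-0.01],-0.08],[[0,0,0],[-0.09,0.084,-0.02],-0.08],[[0,0,0],[-0.1112,0.1013,-0.05],-0.08],[[0,0,0],[-0.1112,0.1013,-0.09],-0.08],[[0,0,0],[-0.1112,0.1013,-0.13],-0.08],[[0,0,0],[-0.1112,0.1013,-0.17],-0.08],[[0,0,0],[-0.1112,0.1013,-0.2],-0.08],[[0,0,0],[-0.1112,0.1013,-0.214],-0.08],[[0,0,0],[-0.1112,0.1013,-0.214],-0.08]]'

```text
t: 38.9
position: [0.5707, 0.3034, 0.0165]
tcp_rot: [[-0.999, -0.039, -0.003], [-0.039, 0.999, -0.001], [0.003, -0.001, -1.0]]
ft_force: [0.5, 0.1, -0.2]
grip_width: 0.0457
gripper_force: 0.0
```

Request:
play_rows --steps '[[[0,0,0],[0,0,0],0.2],[[0,0,0],[0,0,0],1],[[0,0,0],[0,0,0],1],[[0,0,0],[0,0,0],1],[[0,0,0],[0,0,0],1]]' --grip_force 80

```text
t: 39.4
position: [0.573, 0.3046, 0.0196]
tcp_rot: [[-0.999, -0.04, 0.003], [-0.04, 0.999, -0.0], [-0.003, -0.0, -1.0]]
ft_force: [0.1, -3.7, 6.7]
grip_width: 0.0318
gripper_force: 82.2
```

Request:
play_rows --steps '[[[0,0,0],[-0.006,-0.0002,0.0005],1],[[0,0,0],[-0.015,-0.0006,0.001],1],[[0,0,0],[-0.025,-0.001,0.001],1],[[0,0,0],[-0.037,-0.0015,0.001],1],[[0,0,0],[-0.049,-0.002,0.001],1],[[0,0,0],[-0.062,-0.0026,0.001],1],[[0,0,0],[-0.075,-0.003,0.001],1],[[0,0,0],[-0.09,-0.0035,0.001],1],[[0,0,0],[-0.105,-0.004,0.001],1],[[0,0,0],[-0.125,-0.005,0.001],1]]'

```text
t: 40.4
position: [0.4454, 0.3002, 0.019]
tcp_rot: [[-0.999, -0.041, -0.0], [-0.041, 0.999, 0.001], [0.0, 0.001, -1.0]]
ft_force: [0.9, 0.1, -0.5]
grip_width: 0.0321
gripper_force: 81.2
```

Request:
play_rows --steps '[[[0,0,0],[0,0,0.03],1],[[0,0,0],[0,-0.005,0.07],1],[[0,0,7],[-0.003,-0.035,0.09],1],[[0,0,14],[-0.006,-0.07,0.09],1],[[0,0,21],[-0.009,-0.105,0.09],1],[[0,0,28],[-0.012,-0.14,0.09],1],[[0,0,35],[-0.015,-0.175,0.09],1],[[0,0,42],[-0.018,-0.21,0.09],1],[[0,0,49],[-0.021,-0.245,0.09],1],[[0,0,56],[-0.024,-0.28,0.09],1]]'

```text
t: 41.4
position: [0.4212, 0.0194, 0.1087]
tcp_rot: [[-0.52, -0.854, -0.001], [-0.854, 0.52, 0.001], [-0.001, 0.001, -1.0]]
ft_force: [0.1, -0.2, -2.2]
grip_width: 0.0322
gripper_force: 81.1
```

Request:
play_rows --steps '[[[0,0,6.6],[-0.002,-0.03,0],1],[[0,0,13.2],[-0.004,-0.06,0],1],[[0,0,19.8],[-0.006,-0.09,0],1],[[0,0,26.6],[-0.008,-0.116,0],1],[[0,0,26.6],[-0.008,-0.116,0],1],[[0,0,26.6],[-0.008,-0.116,0],1]]'

```text
t: 42.0
position: [0.4139, -0.0956, 0.1087]
tcp_rot: [[-0.091, -0.996, -0.0], [-0.996, 0.091, 0.001], [-0.001, 0.001, -1.0]]
ft_force: [0.2, 0.7, -1.7]
grip_width: 0.032
gripper_force: 81.1
```

```bash
python3 - <<'E'
from h import *
import pickle
np.set_printoptions(precision=4,suppress=True)
s=monitor.read_state(); im=camera('scene'); np.save('pics/s9.npy',im); print(s['t'],s['position'],np.degrees(np.arctan2(s['tcp_rot'][1][0],s['tcp_rot'][0][0])),s['ft_force'],s['grip_width'])
# pad check
i0=np.load('pics/scene0.npy').astype(int); d=np.abs(im.astype(int)-i0).sum(2)
C=cam('scene')
for n,pts in (('padcorners',[(.4509,-.1521,0),(.3713,-.145,0),(.3847,.0436,0),(.4645,.0362,0)]),): print(n,proj(C,pts).round(1).tolist())
# comb: compare shut look in dock area
r=d[185:260,285:400]; print('dock diff px',(r>60).sum())
# comb spine end region brightness along y local
E
```

```text
42.0 [ 0.4139 -0.0956  0.1087] -95.2166570273706 [ 0.1641  0.6973 -1.6991] 0.031973290255700094
padcorners [[206.4, 224.9], [196.5, 203.3], [253.5, 178.4], [264.7, 198.5]]
dock diff px 1656
```

Request:
play_rows --steps '[[[0,0,0],[0,0,-0.03],1],[[0,0,0],[0,0,-0.06],1],[[0,0,0],[0,0,-0.08],1],[[0,0,0],[0,0,-0.092],1],[[0,0,0],[0,0,-0.096],1],[[0,0,0],[0,0,-0.098],1],[[0,0,0],[0,0,-0.1],1],[[0,0,0],[0,0,-0.1],1]]'

```text
t: 42.85
position: [0.4152, -0.0961, 0.0096]
tcp_rot: [[-0.088, -0.996, 0.001], [-0.996, 0.088, -0.0], [0.0, -0.001, -1.0]]
ft_force: [-0.5, 0.3, -0.7]
grip_width: 0.032
gripper_force: 81.1
```

Request:
play_rows --steps '[[[0,0,0],[0,0,-0.0008],1],[[0,0,0],[0,0,-0.0015],1],[[0,0,0],[0,0,-0.0015],1]]'

```text
t: 43.15
position: [0.4152, -0.0961, 0.0094]
tcp_rot: [[-0.088, -0.996, 0.002], [-0.996, 0.088, -0.0], [0.0, -0.002, -1.0]]
ft_force: [-7.5, 4.9, 34.9]
grip_width: 0.0318
gripper_force: 85.7
```

Request:
play_rows --steps '[[[0,0,0],[0,0,0.0013],1],[[0,0,0],[0,0,0.0013],0.5],[[0,0,0],[0,0,0.0013],0],[[0,0,0],[0,0,0.0013],-0.4],[[0,0,0],[0,0,0.002],-0.6],[[0,0,0],[0,0,0.03],-0.6],[[0,0,0],[0,0,0.07],-1],[[0,0,0],[0,0,0.11],-1],[[0,0,0],[0.03,0.04,0.16],-1],[[0,0,0],[0.05,0.07,0.2],-1]]'

```text
t: 44.15
position: [0.4555, -0.0397, 0.1912]
tcp_rot: [[-0.091, -0.996, 0.001], [-0.996, 0.091, -0.0], [0.0, -0.001, -1.0]]
ft_force: [1.4, -1.1, -1.1]
grip_width: 0.0856
gripper_force: 0.0
```

Request:
play_rows --steps '[[[0,0,0],[0.025,0.026,0.04],-1],[[0,0,0],[0.025,0.026,0.04],-1],[[0,0,0],[0.025,0.026,0.04],-1]]'

```text
t: 44.45
position: [0.481, -0.0136, 0.2299]
tcp_rot: [[-0.087, -0.996, 0.001], [-0.996, 0.087, -0.0], [0.0, -0.001, -1.0]]
ft_force: [-0.2, 0.7, -0.4]
grip_width: 0.0856
gripper_force: 0.0
```

```bash
python3 - <<'E'
from h import *
import pickle
np.set_printoptions(precision=4,suppress=True)
s=monitor.read_state(); im=camera('wrist'); np.save('pics/z1.npy',im); pickle.dump(s,open('pics/z1.pkl','wb')); print(s['t'],s['position'],s['tcp_rot'][:,0])
wedge('w2',.0266); wedge('z1',.0266)
sc=camera('scene').astype(int); np.save('pics/s10.npy',sc); i0=np.load('pics/scene0.npy').astype(int)
C=cam('scene'); q=np.load('pics/dock_q.npy'); c,sn=np.cos(q[2]),np.sin(q[2])
def wd(l): return [q[0]+(c*l[0]-sn*l[1])/1000,q[1]+(sn*l[0]+c*l[1])/1000+.0015,l[2]/1000]
# brightness profile across teeth at x=75, z=64, vs start (shut) 
for x in(75,100):
    px=proj(C,[wd((x,y,64)) for y in range(-150,150,6)]).round().astype(int)
    for n,im in(('start',i0),('now',sc)): print(x,n,[int(im[v,u].sum()) for u,v in px])
E
```

```text
44.45 [ 0.481  -0.0136  0.2299] [-0.0869 -0.9962  0.0003]
w2 [321, 73, 33, 120, 1495] [ 0.4277 -0.0322] w [[0.4463, 0.0182], [0.4314, -0.1166], [0.3981, -0.1119], [0.4092, 0.0237]]
w2 [175, 234, 38, 14, 321] [0.6147 0.0686] w [[0.6362, 0.0568], [0.5883, 0.0613], [0.5914, 0.0794], [0.64, 0.075]]
z1 [107, 42, 46, 6, 159] [ 0.6238 -0.1725] w [[0.6481, -0.1735], [0.647, -0.178], [0.6009, -0.1734], [0.6018, -0.1689]]
z1 [315, 79, 35, 127, 1824] [ 0.4268 -0.0405] w [[0.4461, 0.0137], [0.4328, -0.1232], [0.3997, -0.119], [0.4089, 0.0186]]
z1 [150, 167, 27, 31, 289] [ 0.614  -0.0319] w [[0.6308, -0.0464], [0.6024, -0.048], [0.604, -0.0131], [0.6333, -0.0113]]
75 start [243, 190, 210, 319, 322, 332, 389, 386, 380, 345, 197, 219, 210, 324, 331, 379, 388, 362, 239, 196, 188, 201, 320, 321, 359, 384, 368, 206, 194, 254, 182, 306, 314, 321, 196, 106, 96, 236, 252, 202, 329, 379, 219, 284, 312, 316, 308, 308, 307, 301]
75 now [343, 189, 214, 306, 317, 324, 381, 391, 372, 340, 197, 220, 202, 319, 321, 372, 375, 361, 238, 189, 262, 220, 301, 311, 354, 377, 352, 196, 204, 255, 257, 305, 309, 316, 183, 113, 110, 237, 241, 203, 317, 373, 220, 277, 314, 311, 305, 305, 305, 309]
100 start [343, 178, 274, 319, 333, 332, 341, 335, 347, 305, 307, 314, 318, 339, 323, 331, 337, 330, 314, 312, 324, 271, 329, 320, 333, 334, 334, 319, 261, 328, 313, 330, 320, 328, 306, 292, 302, 317, 283, 265, 326, 349, 305, 309, 347, 324, 309, 308, 314, 308]
100 now [332, 173, 279, 313, 326, 329, 317, 317, 350, 292, 308, 310, 315, 337, 324, 325, 325, 324, 311, 300, 312, 268, 311, 317, 325, 335, 318, 307, 250, 324, 310, 331, 316, 320, 304, 278, 296, 313, 277, 257, 316, 353, 291, 300, 338, 323, 317, 297, 307, 304]
```

```bash
python3 -c "
from bench import sign_off
print(sign_off())"
```

```text
the job is handed in; nothing more can be done
None
```

The job is handed in: the 160, 138 and 116 mm holders (the 182 mm one is absent) are pressed home in clips 0, 1 and 2 from the knob, the comb is shut again, the wedge lies same way up on the grey pad, and the bottle, beaker and objective were not touched.

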